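# Put the dye-mixing kit away

## Task

Mixing is finished, so sort the five things left along the front of the bench back to where each kind belongs: the two small powder jars there upright and fully down in the wells of the plywood jar block (one in each, either way round), the rinsed funnel mouth-down in the wide round seat of the grey drying tray and the spare nozzle cap standing in its narrow seat, and the loose clothes peg in the wooden box with the other pegs. Keep the jars upright all the while, and leave the nail brush, the marker and the jars at the back of the table where they are.

Things in the scene. Friction and masses are not known exactly. Their poses are not given: they have to be found in the camera images.
- jar_a: Powder jar (magenta lid), upright white round jar with a screw lid, loose, 98 to 196 g. Body 56 mm diameter up to 55 mm, lid 58 mm diameter from 55 to 66 mm, 66 mm tall in all. Origin at the centre of its underside, z up. It does not matter which way it faces or which of the two wells it gets. (Three more such jars stand, fixed, at the very back of the table, out of the work: they are not meant.)
- jar_b: Powder jar (yellow lid), otherwise the same as the other jar: 58 mm diameter, 66 mm tall, origin at the centre of its underside, z up, 98 to 196 g.
- funnel: Small blue plastic funnel standing on its mouth, loose, 18 g: mouth 72 mm diameter at the bottom, cone up to 45 mm height, above it a slender stem (17 mm diameter at 45 mm, narrowing to 10 mm at the top, 85 mm), which is the handiest grip. Origin at the centre of the mouth on the underside, z up along the stem.
- cap: Spare white squeeze-bottle cap standing on its open end, loose, 20 g: skirt 48 mm diameter up to 29 mm, above it a nozzle (about 21 mm diameter at its foot, narrowing to the tip at 68 mm). Origin at the centre of the underside, z up along the nozzle.
- peg: The loose wooden clothes peg, lying flat on the bench top, 15 g: 72 mm long (its y axis), 15 mm wide (x), 12 mm high (z). Origin at the centre of its underside. It may lie any way in the box.
- jar_block: Plywood jar block, fixed: 86 mm (its x) by 190 mm (its y), 30 mm high. Two round wells, 66 mm diameter with a 4 mm chamfer at the rim, centred at x = 0, y = -48 mm and x = 0, y = +48 mm; the well floor is 8 mm above the origin, so a seated jar stands with its underside there, 22 mm deep in the well and 44 mm out of it. Origin at the centre of the underside, on the bench top, z up.
- drying_tray: Grey moulded drying tray, fixed: 112 mm (its x) by 205 mm (its y), outer rim 14 mm high, ribbed floor 6 mm above the origin. Two round white collars (seats) 2.5 mm thick, their tops 15 mm above the origin: the wide one, 92 mm inner diameter, centred at x = 0, y = -46 mm, is for the funnel; the narrow one, 68 mm inner diameter, centred at x = 0, y = +54 mm, is for the cap. Origin at the centre of the underside, on the bench top, z up.
- peg_box: Open wooden peg box, fixed: outside 100 mm (its x) by 140 mm (its y), 36 mm high, walls and floor 5 mm thick, so 90 x 130 mm inside. Two pegs, fixed, lie across it along x at its +y end (from y = 22 to 62 mm, 12 mm high); the rest of the floor is bare. A peg let go just above the rim may drop in. Origin at the centre of the underside, on the bench top, z up.
- nail_brush: Bystander: purple nail brush lying bristles down, loose, 86 mm long (y), 30 mm wide (x), 55 mm high; origin at the centre of its underside. Leave it where it is.
- marker: Bystander: marker pen with a black cap lying on the bench, loose, 135 mm long (y), 17 mm wide (x), 16 mm high; origin at the centre of its underside. Leave it where it is.
There are look-alikes about, which are no part of the job. Of the things that look like the cap, take the one that is farthest to the robot's right at the start.

How it is judged:
At the end, for the whole second after the job is handed in: One jar upright in each well of the jar block (within 8 mm, on the well floor); funnel and cap upright on the tray floor within 13 mm of the centre of the wide and the narrow seat; the peg inside the peg box below its rim; all at rest; nail brush and marker within 30 mm of their start (((x of jar_a in the frame of jar_block between -0.008 and 0.008 m and y of jar_a in the frame of jar_block between -0.056 and -0.04 m and x of jar_b in the frame of jar_block between -0.008 and 0.008 m and y of jar_b in the frame of jar_block between 0.04 and 0.056 m) or (x of jar_a in the frame of jar_block between -0.008 and 0.008 m and y of jar_a in the frame of jar_block between 0.04 and 0.056 m and x of jar_b in the frame of jar_block between -0.008 and 0.008 m and y of jar_b in the frame of jar_block between -0.056 and -0.04 m)) and z of jar_a in the frame of jar_block between 0.004 and 0.013 m and angle between each of jar_a, jar_b, funnel, cap's own z axis and vertical below 0.1 rad and linear speed of each of jar_a, jar_b, funnel, cap, peg below 0.02 m/s and z of jar_b in the frame of jar_block between 0.004 and 0.013 m and x of funnel in the frame of drying_tray between -0.013 and 0.013 m and y of funnel in the frame of drying_tray between -0.059 and -0.033 m and z of funnel in the frame of drying_tray between 0.003 and 0.01 m and x of cap in the frame of drying_tray between -0.013 and 0.013 m and y of cap in the frame of drying_tray between 0.041 and 0.067 m and z of cap in the frame of drying_tray between 0.003 and 0.01 m and x of peg in the frame of peg_box between -0.046 and 0.046 m and y of peg in the frame of peg_box between -0.066 and 0.066 m and z of peg in the frame of peg_box between 0 and 0.034 m and distance of each of nail_brush, marker from where it was at the start of the episode below 0.03 m); the robot touches nothing.
It fails at once if a powder jar is tipped (more than about 35 degrees) (angle between any of jar_a, jar_b's own z axis and vertical above 0.6 rad).
It fails at once if the nail brush or the marker is pushed away (more than 30 mm) (distance of any of nail_brush, marker from where it was at the start of the episode above 0.03 m).
It also fails if it takes over 138 s, if anything falls off the work surface, if the arm or the gripper's body presses on something with over 40 N, if the wrist force passes 120 N, or if a joint passes its speed limit or range.

## Robot

A 6-joint arm with a two-finger parallel gripper is mounted at the origin on a cart in front of the work surface, level with it; the furniture and walls round the work are solid. World frame = base frame: x ahead of the robot, y to its left, z up, the work surface at z = 0. Lengths are in m, angles in rad, forces in N, time in s.
With the tool pointing down it reaches from about 0.275 to 0.975 m from the base axis. Payload 8.4 kg.
Tool frame: the origin (TCP) lies on the centre line of the jaws, within the pads' length; the fingertips stand 11 mm ahead of it and the grasp point (between the pads) lies 8 mm behind it (r.tip_reach is the distance from the TCP to the fingertips, in m); y points along the fingers, x is the direction in which the jaws open and shut, and the axes are right-handed (so a half turn about y gives the same grasp; the last joint's range is limited). The gripper opens to 92 mm and grips with 3 to 60 N. Pads are 20 mm wide; open, the fingers measure 128 mm over their backs; the gripper's body (75 mm by 189 mm) begins 69 mm behind the grasp point.
Start: joints at [-1.147, 0.353, 1.633, -0, 1.155, -0.002], TCP at [0.258, -0.569, 0.226] pointing down, gripper open.
Joint ranges: [-2.63, 2.63], [-0.92, 2.1], [0.06, 2.66], [-1.3, 4.44], [0, 2.69], [-3.02, 3.02]. Speed limits (rad/s): [2.22, 2.22, 2.79, 3.14, 3.14, 3.14].

## Interface

Orientations are given as a unit quaternion [x, y, z, w].
In Python, from bench import readout, optics, r gives the robot as it stands. The module is installed in compiled form; this text tells all that it offers.
- The arm moves only by the tool play_rows, never from a script. Its argument "increments" is a list of rows, each a list of 7 numbers: the shift along the tool's x, y, z in m, then the turn, a rotation vector about the tool's x, y, z in rad, then the opening, from 0 (shut) to 1 (fully open). In form: [[dx, dy, dz, wx, wy, wz, grip], ...]. A call has exactly 10 rows; each row is the pose to reach, as a shift and turn from the pose commanded when the call began, along the tool's axes at that moment; what a row does not reach only later rows make up. A row lasts 1/12 s, in which the tool goes at most 41.7 mm and 7.16 degrees, less where a joint would pass 70% of its speed; a pose out of reach is approached as far as the arm can. A call with a gripper value outside its range is refused whole. The fingers move at their own pace and stop on an object; "grip_force" is the grip in N (left out, the last holds). Time passes only in rows, so rows that repeat a pose let the fingers close, or fill a call up. It gives the time, the measured TCP pose, the force and the opening at its end, in the units of the state.
- readout.state(): the state, without advancing time (a new reading comes with each control period).
- optics.get_image(name): name is "scene" or "top" or "wrist"; returns the picture (420x560x3 uint8, red, green, blue); there is no depth.
- optics.camera_params(name): a dict with "fx", "fy", "cx", "cy" (pixels), "position" and "orientation" of the camera in the world. Camera axes: x right, y up, looking along -z (the intrinsics and any distortion apply to the point x, -y, -z); pixel columns grow to the right and rows downward; lengths in m; the calibration is good to about 2 mm. A picture is of the moment at which its call begins: read the wrist's pose just before it. camera_params takes no time and is no camera call; for the wrist camera it gives the pose at the moment of the call.
- r.job_done(): hands the job in, once; it reports no verdict.
The state is a dict: "clock": time; "q": joint angles; "joint_velocities": joint speeds; "joint_efforts": joint torques, N m; "eef_pos": TCP position; "eef_rot": TCP orientation; "ft_force": force on the tool from outside, world axes, zero at the start; "torque": the same for the moment, N m; "finger_gap": opening from 0.0 (shut) to 1.0 (fully open).
Only numpy, scipy, OpenCV 4.12 (cv2) and the standard library are available. Lean on these libraries where they do the work, as an engineer would, in place of code of your own. Each camera call takes 0.05 s, during which the arm holds its last target.

## Working session

There is one attempt and no reset: what is moved stays moved. The work goes in short steps, Python scripts to look and compute and a tool call to move; the robot and the scene stay as the last step left them, time stands still between calls to the robot, and variables do not carry over. Pictures are saved under pics/ and viewed, and the job is handed in when it is done.

Besides the shell and the picture viewer there is one more tool, called after "Call:" as name(argument=value, ...) on one line, values as JSON. play_rows: Moves the arm, as the interface text tells. Its arguments: {"type":"object","properties":{"increments":{"type":"array","items":{"type":"array","items":{"type":"number"}}},"grip_force":{"type":"number"}},"required":["increments"]}

```bash
mkdir -p pics; python3 - <<'E'
from bench import readout, optics, r
import cv2
s=readout.state()
for k,v in s.items(): print(k,v)
print(r.tip_reach)
for n in ["scene","top","wrist"]:
    print(n,optics.camera_params(n))
    im=optics.get_image(n); cv2.imwrite(f"pics/{n}0.png",im[:,:,::-1])
print(readout.state()['clock'])
E
```

```text
clock 0.0
q [-1.14738419e+00  3.53612455e-01  1.63413099e+00  2.68375750e-06
  1.15519695e+00 -2.41594338e-03]
joint_velocities [-0.00115932  0.00082555  0.00036427  0.00031291  0.00109348  0.00057743]
joint_efforts [ 2.59787506e-03 -5.93846154e+01 -3.34217727e+01  6.99711288e-02
  2.32863869e-02 -1.35817240e-04]
eef_pos [ 0.25796694 -0.56875297  0.22488732]
eef_rot [-0.594104    0.3834548  -0.38265594  0.59462365]
ft_force [-0.32368045  0.64991848 -0.9801975 ]
torque [ 0.01317594 -0.02233311  0.04066138]
finger_gap 1.0002347921474335
0.011
scene {'fx': 544.4995870524203, 'fy': 544.4995870524203, 'cx': 278.8441330218871, 'cy': 210.52732388640868, 'position': array([-0.37175704, -0.6531293 ,  0.5015415 ]), 'orientation': array([ 0.48563223, -0.25040764, -0.36981804,  0.75145989])}
top {'fx': 482.91970475304146, 'fy': 482.91970475304146, 'cx': 278.010699252402, 'cy': 206.5546915005096, 'position': array([0.37936675, 0.01245513, 1.38460566]), 'orientation': array([ 0.03040854, -0.03935088, -0.69938453,  0.7130134 ])}
wrist {'fx': 348.2162537636248, 'fy': 348.2162537636248, 'cx': 280.3057376392525, 'cy': 211.3716163276076, 'position': array([ 0.32536465, -0.53904378,  0.38376178]), 'orientation': array([-0.11038488,  0.07124146, -0.53678212,  0.83342954])}
0.15
```

View pics/scene0.png

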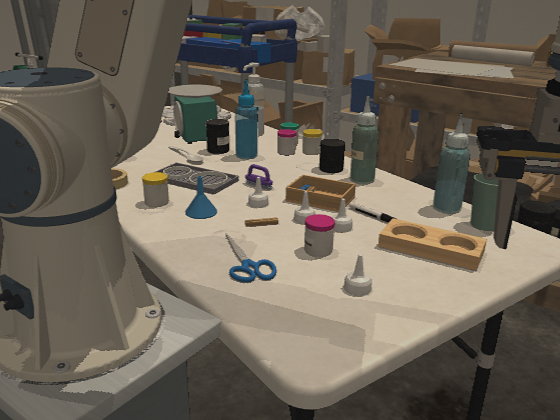

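View pics/top0.png

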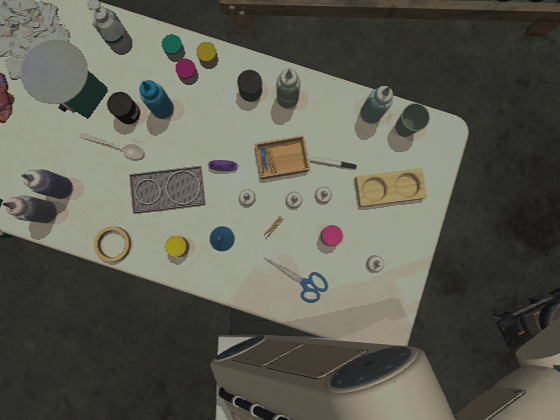

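View pics/wrist0.png

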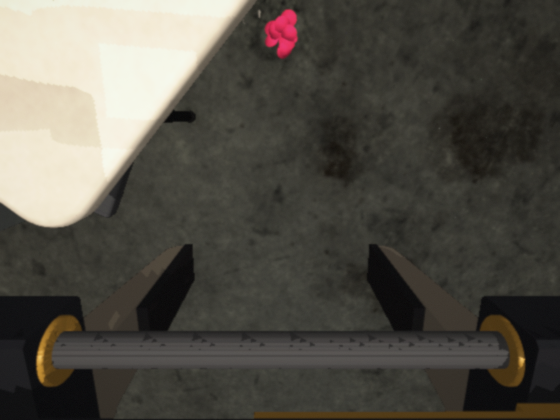

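```bash
cat > h.py <<'E'
import numpy as np, cv2
from scipy.spatial.transform import Rotation as Rn
from bench import readout, optics, r
def cam(n):
    p=optics.camera_params(n); return p
def unproj(p,uv,z):
    d=np.array([(uv[0]-p['cx'])/p['fx'],-(uv[1]-p['cy'])/p['fy'],-1.])
    d=Rn.from_quat(p['orientation']).apply(d); o=np.array(p['position'])
    return o+d*(z-o[2])/d[2]
def proj(p,X):
    c=Rn.from_quat(p['orientation']).inv().apply(np.atleast_2d(X)-p['position'])
    return np.c_[p['cx']+p['fx']*c[:,0]/-c[:,2],p['cy']+p['fy']*c[:,1]/c[:,2]]
def crop(im,x0,x1,y0,y1,k,name):
    c=cv2.resize(im[y0:y1,x0:x1],None,fx=k,fy=k,interpolation=cv2.INTER_CUBIC)
    cv2.imwrite(f"pics/{name}.png",np.ascontiguousarray(c[:,:,::-1]))
E
python3 - <<'E'
from h import *
s=readout.state()
R=Rn.from_quat(s['eef_rot']).as_matrix();print(R.round(3))
p=cam('top')
for n,uv,z in [('cap',(375,265),.029),('cap2',(323,195),.029),('cap3',(293,200),.029),('cap4',(247,198),.029),('jarA',(332,235.5),.066),('jarB',(177,246),.066),('funnel',(222,238),.0),('peg',(273,227),.012),('block',(391,188),.03),('boxc',(282,159),.036),('tray',(168,190),.015),('well-',(407.5,184),.03),('well+',(374,188),.03),('seatw',(184,187),.015),('seatn',(148,191),.015),('brush',(222,165),.05),('marker',(333,162),.01)]:
    print(n,unproj(p,uv,z).round(3))
im=optics.get_image('top')
crop(im,120,260,140,260,5,'c1'); crop(im,240,380,130,250,5,'c2'); crop(im,320,440,150,280,4,'c3')
E
```

```text
[[ 0.413 -0.     0.911]
 [-0.911  0.001  0.413]
 [-0.001 -1.    -0.   ]]
cap [ 0.355 -0.278  0.029]
cap2 [ 0.549 -0.13   0.029]
cap3 [ 0.533 -0.045  0.029]
cap4 [0.536 0.085 0.029]
jarA [ 0.434 -0.152  0.066]
jarB [0.397 0.269 0.066]
funnel [0.423 0.155 0.   ]
peg [0.457 0.01  0.012]
block [ 0.573 -0.323  0.03 ]
boxc [ 0.649 -0.012  0.036]
tray [0.556 0.311 0.015]
well- [ 0.585 -0.37   0.03 ]
well+ [ 0.572 -0.275  0.03 ]
seatw [0.566 0.266 0.015]
seatn [0.552 0.368 0.015]
brush [0.625 0.156 0.05 ]
marker [ 0.648 -0.16   0.01 ]
```

View pics/c1.png

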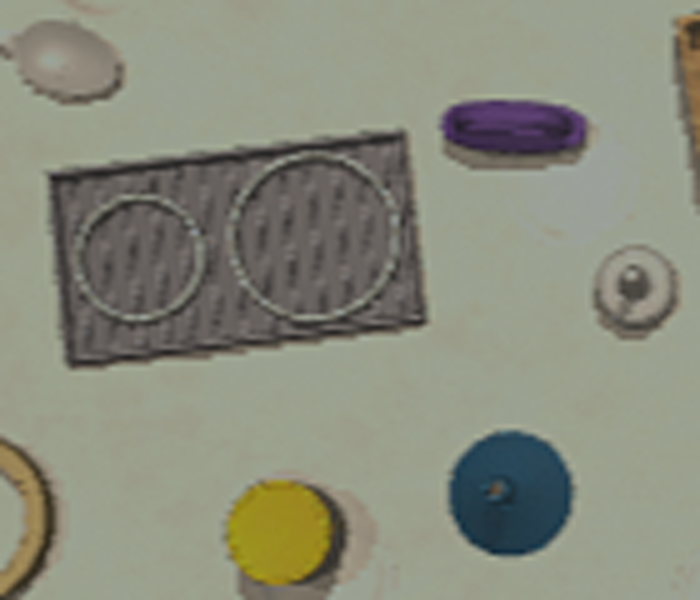

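View pics/c2.png

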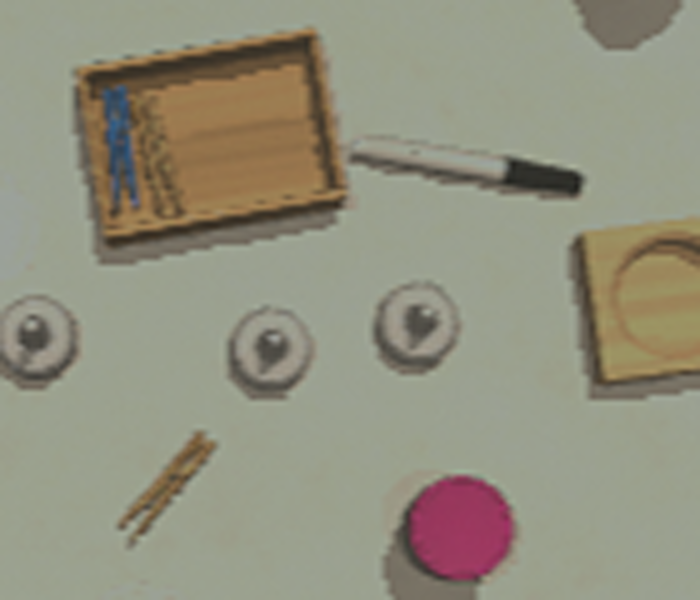

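View pics/c3.png

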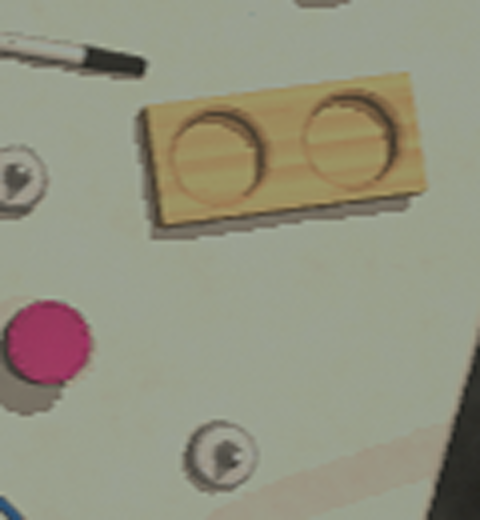

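Candidates for "cap" in the top view are (247,198), (293,200), (323,195) and (375,264). The last is farthest to the robot's right, and the c3 crop confirms it is a white cap with a nozzle. For the jars I want yellow (177,246) and magenta (332,236), not the back ones at (186,69) and (207,51). The peg I want is the loose one at (273,227).

First I'll swing the tool to world-aligned axes and look at the block with the wrist camera.

Call:
play_rows(increments=[[-0.017,0,0.027,0,-0.1145,0,1],[-0.035,0,0.054,0,-0.229,0,1],[-0.052,0,0.081,0,-0.3435,0,1],[-0.07,0,0.108,0,-0.458,0,1],[-0.087,0,0.135,0,-0.5725,0,1],[-0.104,0,0.163,0,-0.687,0,1],[-0.122,0,0.19,0,-0.8015,0,1],[-0.139,0,0.217,0,-0.916,0,1],[-0.157,0,0.244,0,-1.0305,0,1],[-0.174,0,0.271,0,-1.145,0,1]], grip_force=20)

```text
clock: 1.03
eef_pos: [0.4336, -0.2973, 0.2256]
eef_rot: [-0.707, -0.002, 0.002, 0.707]
ft_force: [0.5, -0.6, -0.9]
finger_gap: 0.999
```

```bash
python3 - <<'E'
from h import *
s=readout.state();print(s['clock'],s['eef_pos'],s['q'].round(3))
print(Rn.from_quat(s['eef_rot']).as_matrix().round(3))
p=cam('wrist');print(p)
im=optics.get_image('wrist');cv2.imwrite('pics/w1.png',im[:,:,::-1])
import pickle;pickle.dump(p,open('w1.pkl','wb'))
p=cam('top')
f=lambda x0,y0,k,c:(x0+(c[0]+.5)/k-.5,y0+(c[1]+.5)/k-.5)
for n,c in dict(TL=(147,107),TR=(409,72),BR=(427,190),BL=(163,223),wp=(218,157),wm=(350,140)).items(): print(n,unproj(p,f(320,150,4,c),.03).round(4))
for n,c,z in [('TL',(50,175),.014),('TR',(405,132),.014),('BR',(427,322),.014),('BL',(70,366),.014),('sw',(315,237),.015),('sn',(141,258),.015),('jarB',(280,532),.066),('fun',(511,493),.0),('funtip',(496,489),.085)]: print(n,unproj(p,f(120,140,5,c),z).round(4))
for n,c,z in [('TL',(78,70),.036),('TR',(316,30),.036),('BR',(345,195),.036),('BL',(107,240),.036),('peg1',(205,437),.012),('peg2',(127,530),.012),('jarA',(460,528),.066)]: print(n,unproj(p,f(240,130,5,c),z).round(4))
E
```

```text
1.0333 [ 0.43355192 -0.29726469  0.22558005] [-0.604  0.199  1.844  0.     1.099 -0.609]
[[ 1.    -0.    -0.006]
 [ 0.006  0.     1.   ]
 [-0.    -1.     0.   ]]
{'fx': 348.2162537636248, 'fy': 348.2162537636248, 'cx': 280.3057376392525, 'cy': 211.3716163276076, 'position': array([ 0.4335612 , -0.22420252,  0.38440198]), 'orientation': array([-1.32034774e-01, -9.66524780e-04,  2.97806670e-03,  9.91240140e-01])}
TL [ 0.6043 -0.2246  0.03  ]
TR [ 0.6335 -0.4118  0.03  ]
BR [ 0.5489 -0.4237  0.03  ]
BL [ 0.5217 -0.2361  0.03  ]
wp [ 0.5695 -0.2751  0.03  ]
wm [ 0.5836 -0.3692  0.03  ]
TL [0.5986 0.4223 0.014 ]
TR [0.6277 0.2207 0.014 ]
BR [0.5184 0.2044 0.014 ]
BL [0.4893 0.4057 0.014 ]
sw [0.5658 0.2697 0.015 ]
sn [0.5517 0.3681 0.015 ]
jarB [0.397  0.2729 0.066 ]
fun [0.4225 0.1552 0.    ]
funtip [0.4219 0.1545 0.085 ]
TL [0.6915 0.0648 0.036 ]
TR [ 0.7176 -0.0702  0.036 ]
BR [ 0.6228 -0.088   0.036 ]
BL [0.5942 0.0462 0.036 ]
peg1 [ 0.4857 -0.0116  0.012 ]
peg2 [0.4319 0.0317 0.012 ]
jarA [ 0.4344 -0.1509  0.066 ]
```

View pics/w1.png

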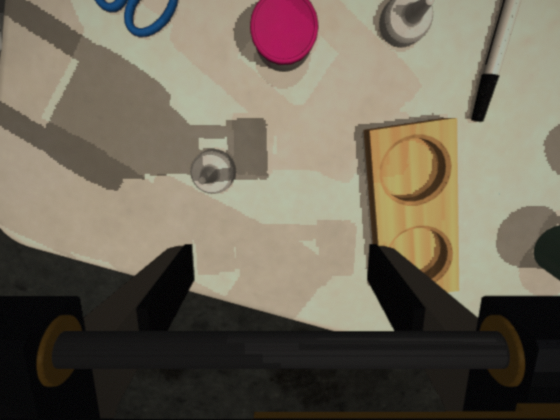

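```bash
python3 - <<'E'
from h import *
import pickle;p=pickle.load(open('w1.pkl','rb'))
for n,c,z in [('jarA',(284,29),.066),('w+',(415.5,169.5),.03),('w-',(419,256.5),.03),('TL',(369,130),.03),('TR',(457,119),.03),('BR',(459,290),.03),('cap',(213,172),.029),('capbase',(214,171),.0)]: print(n,unproj(p,c,z).round(4))
im=cv2.imread('pics/w1.png')[:,:,::-1]
crop(im,340,480,100,300,3,'w1b');crop(im,180,330,0,200,3,'w1a')
E
```

```text
jarA [ 0.4366 -0.1538  0.066 ]
w+ [ 0.5724 -0.2752  0.03  ]
w- [ 0.5865 -0.3706  0.03  ]
TL [ 0.522  -0.2362  0.03  ]
TR [ 0.6079 -0.2251  0.03  ]
BR [ 0.636  -0.4107  0.03  ]
cap [ 0.3653 -0.2791  0.029 ]
capbase [ 0.3608 -0.2825  0.    ]
```

View pics/w1b.png

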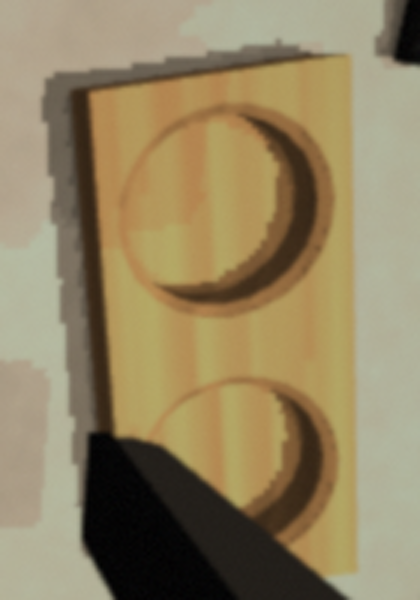

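View pics/w1a.png

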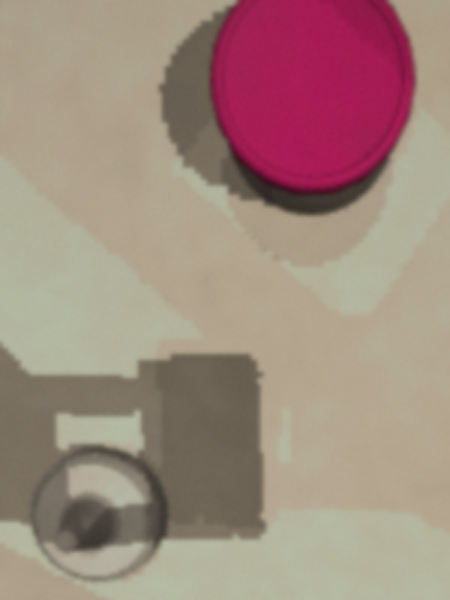

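Call:
play_rows(increments=[[0,0.005,0.02,0,0,0,1],[0,0.01,0.05,0,0,0,1],[0,0.02,0.08,0,0,0,1],[0.001,0.03,0.11,0,0,0,1],[0.001,0.04,0.135,0,0,0,1],[0.002,0.05,0.145,0,0.006,0,1],[0.002,0.05,0.145,0,0.006,0,1],[0.002,0.05,0.145,0,0.006,0,1],[0.002,0.05,0.145,0,0.006,0,1],[0.002,0.05,0.145,0,0.006,0,1]])

```text
clock: 1.92
eef_pos: [0.4356, -0.1548, 0.1762]
eef_rot: [0.707, -0.002, 0.003, -0.707]
ft_force: [0.2, -0.3, 0.6]
finger_gap: 0.999
```

```bash
cat >> h.py <<'E'
import pickle
def wlook(name):
    s=readout.state(); p=cam('wrist'); im=optics.get_image('wrist'); cv2.imwrite(f'pics/{name}.png',np.ascontiguousarray(im[:,:,::-1])); pickle.dump(p,open(name+'.pkl','wb'))
    print(s['clock'],s['eef_pos'].round(4),Rn.from_quat(s['eef_rot']).as_matrix()[:,2].round(4),s['ft_force'].round(1),round(s['finger_gap'],3))
    return im,p
E
python3 - <<'E'
from h import *
wlook('w2')
E
```

```text
1.9167 [ 0.4356 -0.1548  0.1762] [ 6.9e-03  1.0e+00 -5.0e-04] [ 0.2 -0.3  0.6] 0.999
```

View pics/w2.png

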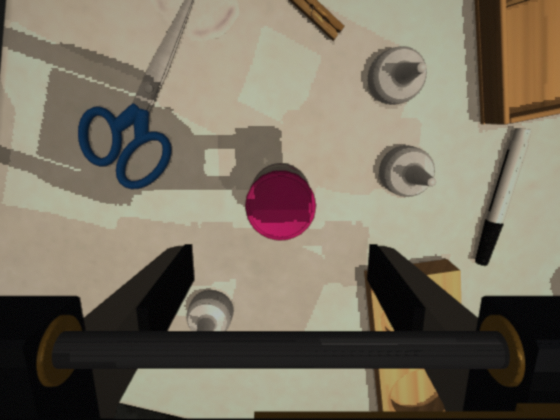

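```bash
python3 - <<'E'
from h import *
p=pickle.load(open('w2.pkl','rb'));print(p['position'])
im=cv2.imread('pics/w2.png')[:,:,::-1]
hsv=cv2.cvtColor(np.ascontiguousarray(im),cv2.COLOR_RGB2HSV)
m=((hsv[...,0]>155)&(hsv[...,1]>150)&(hsv[...,2]>60)).astype(np.uint8)
n,l,st,c=cv2.connectedComponentsWithStats(m);i=1+st[1:,4].argmax();print(st[i],c[i])
print(unproj(p,c[i],.066),unproj(p,c[i],.060))
for X in [(.435,-.153),(.4356,-.1548)]: 
    t=np.linspace(0,2*np.pi,40);q=proj(p,np.c_[X[0]+.029*np.cos(t),X[1]+.029*np.sin(t),np.full(40,.066)]);print(q.min(0),q.max(0))
print([unproj(p,c,.03).round(4) for c in [(369,269),(459,259),(445,405)]])
E
```

```text
[ 0.43632705 -0.08171564  0.33499424]
[ 246  171   69   69 3732] [280.06913183 205.00991426]
[ 0.4363058  -0.14959832  0.066     ] [ 0.43630533 -0.15111247  0.06      ]
[242.18798083 173.1247557 ] [314.74936313 243.27565314]
[243.01819014 175.41689895] [315.45466414 245.33032248]
[array([ 0.5205, -0.222 ,  0.03  ]), array([ 0.6048, -0.2124,  0.03  ]), array([ 0.6115, -0.3807,  0.03  ])]
```

Call:
play_rows(increments=[[0,0.02,0.004,0,0,0,1],[0,0.045,0.004,0,0,0,1],[0,0.075,0.004,0,0,0,1],[0,0.1,0.004,0,0,0,1],[0,0.12,0.004,0,0,0,1],[0,0.131,0.004,0,0,0,1],[0,0.131,0.004,0,0,0,1],[0,0.131,0.004,0,0,0,0.5],[0,0.131,0.004,0,0,0,0.5],[0,0.131,0.004,0,0,0,0.5]], grip_force=30)

```text
clock: 2.8
eef_pos: [0.436, -0.1503, 0.0457]
eef_rot: [0.707, -0.002, 0.003, -0.707]
ft_force: [1.0, -0.8, 0.2]
finger_gap: 0.81
```

Call:
play_rows(increments=[[0,0,0,0,0,0,0.5],[0,0,0,0,0,0,0.5],[0,0,0,0,0,0,0.5],[0,-0.005,0,0,0,0,0.5],[0,-0.015,0,0,0,0,0.5],[0,-0.03,0,0,0,0,0.5],[0,-0.045,0,0,0,0,0.5],[0,-0.06,0,0,0,0,0.5],[0,-0.07,0,0,0,0,0.5],[0,-0.07,0,0,0,0,0.5]])

```text
clock: 3.63
eef_pos: [0.4364, -0.1502, 0.1169]
eef_rot: [0.708, -0.001, 0.003, -0.707]
ft_force: [1.4, 0.3, -1.5]
finger_gap: 0.615
```

```bash
python3 - <<'E'
from h import *
wlook('w3')
E
```

```text
3.6333 [ 0.4364 -0.1502  0.1169] [ 0.0059  1.     -0.0012] [ 1.4  0.3 -1.5] 0.615
```

View pics/w3.png

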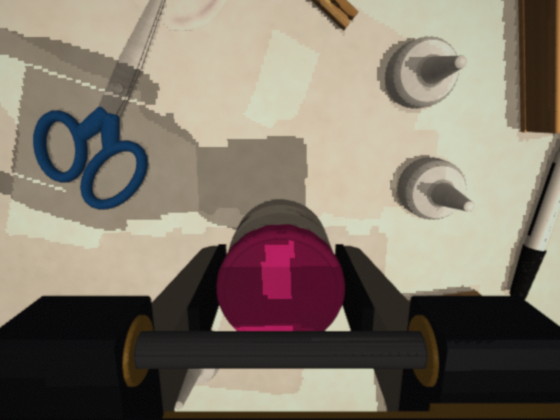

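Call:
play_rows(increments=[[0.007,0,-0.01,0,0,0,0.5],[0.022,0,-0.032,0,0,0,0.5],[0.042,0,-0.061,0,0,0,0.5],[0.063,0,-0.092,0,0,0,0.5],[0.084,0,-0.123,0,0,0,0.5],[0.105,0,-0.153,0,0,0,0.5],[0.124,0,-0.181,0,0,0,0.5],[0.14,0,-0.204,0,0,0,0.5],[0.15,0,-0.219,0,0,0,0.5],[0.15,0,-0.219,0,0,0,0.5]])

```text
clock: 4.52
eef_pos: [0.5853, -0.3735, 0.1128]
eef_rot: [0.707, -0.002, 0.003, -0.707]
ft_force: [-1.5, 0.0, -1.5]
finger_gap: 0.617
```

```bash
python3 - <<'E'
from h import *
im,p=wlook('w4')
crop(im,150,450,150,420,2.2,'w4b')
E
```

```text
4.5167 [ 0.5853 -0.3735  0.1128] [ 0.0074  1.     -0.001 ] [-1.5  0.  -1.5] 0.617
```

View pics/w4b.png

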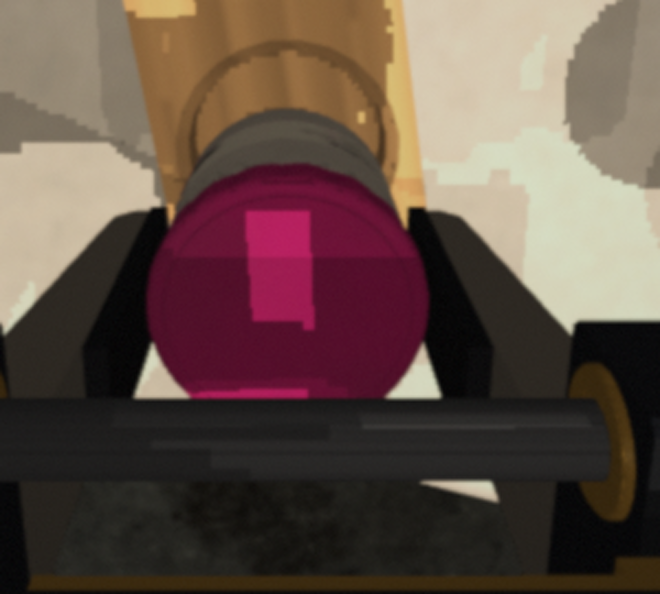

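View pics/w4.png

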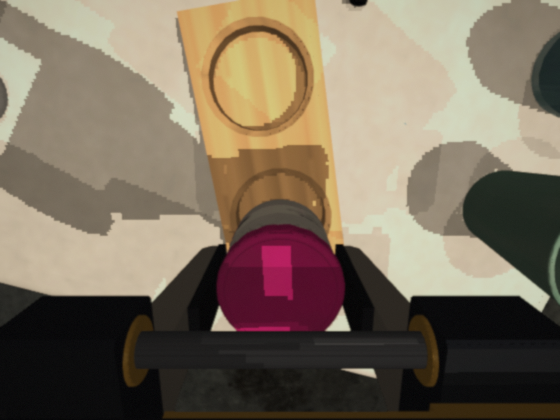

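```bash
cat > fit.py <<'E'
from h import *
def circ(c,rad,z,n=72):
    t=np.linspace(0,2*np.pi,n);return np.c_[c[0]+rad*np.cos(t),c[1]+rad*np.sin(t),np.full(n,z)]
E
python3 - <<'E'
from fit import *
p=pickle.load(open('w4.pkl','rb'));print(p['position'])
# lid held
print('lid',unproj(p,(281,285),.1128+.021), )
lid=proj(p,circ((.5853,-.3735),.029,.1128+.021));print(lid.min(0),lid.max(0))
for c in [(.572,-.2757),(.5695,-.2751)]:
    q=proj(p,circ(c,.037,.03));print('w+',q.min(0),q.max(0))
for c in [(.5862,-.371),(.5836,-.3692)]:
    q=proj(p,circ(c,.037,.03));print('w-',q.min(0),q.max(0))
    print(proj(p,[[c[0]-.033,c[1],.03]]))
print(unproj(p,(257.3,76.5),.03))
for c in [(178,12),(315,0)]:print(unproj(p,c,.03))
E
```

```text
[ 0.58615128 -0.30025269  0.2715332 ]
lid [ 0.58619621 -0.3709512   0.1338    ]
[212.50935613 227.08982877] [345.36193225 347.53784836]
w+ [200.72697607  14.32005436] [314.55069908 135.70743999]
w+ [196.81385218  13.27528209] [310.72370904 134.82940946]
w- [229.24279189 166.92134702] [331.69502627 265.33208571]
[[234.83019768 218.33971886]]
w- [225.51885679 164.35598896] [328.16992066 263.13604494]
[[231.12313313 215.97039091]]
[ 0.57176055 -0.27502249  0.03      ]
[ 0.5233784  -0.23710712  0.03      ]
[ 0.60842797 -0.23101319  0.03      ]
```

Call:
play_rows(increments=[[0,0.006,0,0,0,0,0.5],[0,0.014,0,0,0,0,0.5],[0,0.022,0,0,0,0,0.5],[0,0.03,0,0,0,0,0.5],[0,0.036,0,0,0,0,0.5],[0,0.041,0,0,0,0,0.5],[0,0.046,0,0,0,0,0.5],[0,0.05,0,0,0,0,0.5],[0,0.053,0,0,0,0,0.5],[0,0.056,0,0,0,0,0.5]])

```text
clock: 5.4
eef_pos: [0.5839, -0.3697, 0.0584]
eef_rot: [0.707, -0.002, 0.002, -0.707]
ft_force: [0.2, 0.5, -1.3]
finger_gap: 0.617
```

```bash
python3 - <<'E'
from h import *
im,p=wlook('w5')
crop(im,130,430,100,370,2.2,'w5b')
E
```

```text
5.4 [ 0.5839 -0.3697  0.0584] [ 5.9e-03  1.0e+00 -1.0e-04] [ 0.2  0.5 -1.3] 0.617
```

View pics/w5b.png

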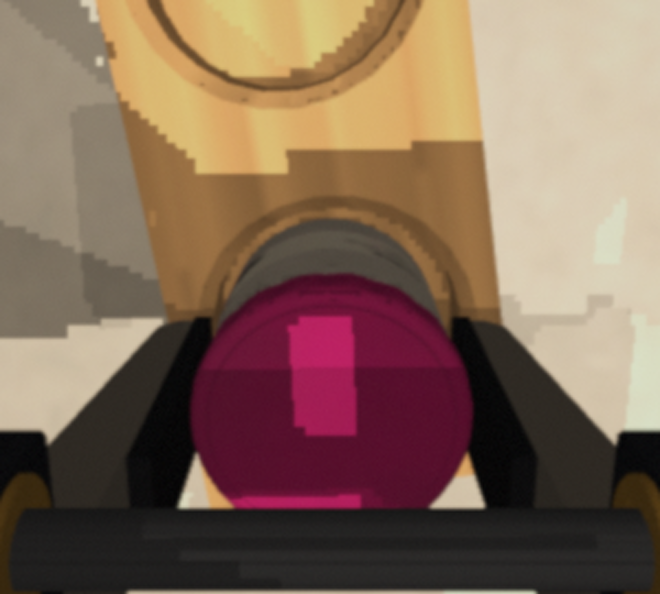

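Call:
play_rows(increments=[[0,0.002,0,0,0,0,0.5],[0,0.004,0,0,0,0,0.5],[0,0.005,0,0,0,0,0.5],[0,0.005,0,0,0,0,0.5],[0,0.005,0,0,0,0,1],[0,0.005,0,0,0,0,1],[0,0.005,0,0,0,0,1],[0,0.005,0,0,0,0,1],[0,-0.015,0,0,0,0,1],[0,-0.045,0,0,0,0,1]])

```text
clock: 6.28
eef_pos: [0.5819, -0.3685, 0.1011]
eef_rot: [-0.706, 0.004, -0.0, 0.708]
ft_force: [0.8, 0.3, -0.1]
finger_gap: 0.995
```

Call:
play_rows(increments=[[0,-0.03,0.005,0,0,0,1],[0,-0.06,0.02,0,0,0,1],[0,-0.08,0.05,0,0,0,1],[0,-0.08,0.05,0,0,0,1],[0,-0.08,0.05,0,0,0,1],[0,-0.08,0.05,0,0,0,1],[0,-0.08,0.05,0,0,0,1],[0,-0.08,0.05,0,0,0,1],[0,-0.08,0.05,0,0,0,1],[0,-0.08,0.05,0,0,0,1]])

```text
clock: 7.12
eef_pos: [0.5837, -0.32, 0.1827]
eef_rot: [-0.707, 0.003, -0.002, 0.707]
ft_force: [-0.8, -0.4, 0.9]
finger_gap: 0.998
```

```bash
python3 - <<'E'
from h import *
im,p=wlook('w6')
E
```

```text
7.1167 [ 0.5837 -0.32    0.1827] [6.6e-03 1.0e+00 6.0e-04] [-0.8 -0.4  0.9] 0.998
```

View pics/w6.png

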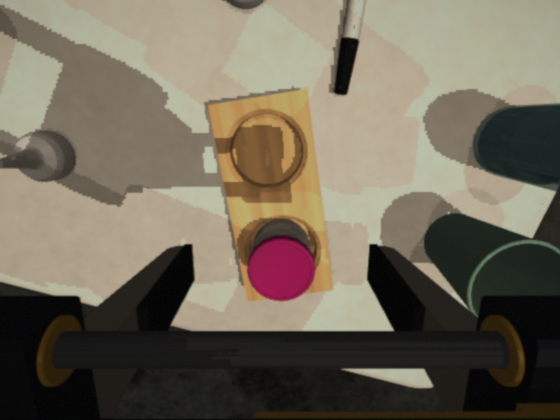

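```bash
python3 - <<'E'
from fit import *
p=pickle.load(open('w6.pkl','rb'))
for z in (.074,.09):
    q=proj(p,circ((.586,-.371),.029,z));print(z,q.min(0),q.max(0))
for c in [(.572,-.2757),(.586,-.371)]:
    q=proj(p,circ(c,.037,.03));print('w',q.min(0),q.max(0))
im=cv2.imread('pics/w6.png')[:,:,::-1]
crop(im,200,350,80,310,2.5,'w6b')
hsv=cv2.cvtColor(np.ascontiguousarray(im),cv2.COLOR_RGB2HSV)
m=((hsv[...,0]>155)&(hsv[...,1]>150)&(hsv[...,2]>60)).astype(np.uint8)
n,l,st,c=cv2.connectedComponentsWithStats(m);i=1+st[1:,4].argmax();print(st[i],c[i])
E
```

```text
0.074 [247.88526297 238.09142707] [317.38915558 302.09057813]
0.09 [246.06516251 245.07300209] [319.47204546 312.19364635]
w [224.20093942 107.10120555] [307.84351385 191.66431995]
w [243.64650197 214.06820194] [321.02261627 286.46162007]
[ 248  237   67   63 3324] [280.98886883 268.35318893]
```

View pics/w6b.png

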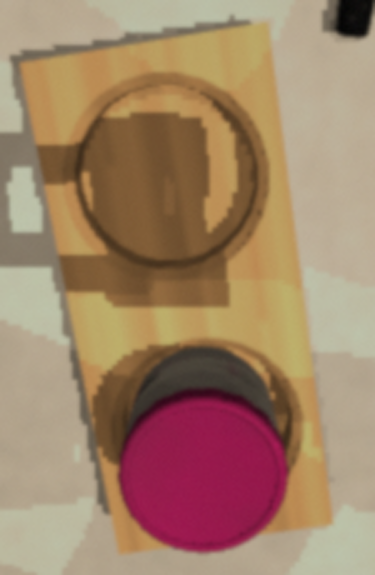

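Call:
play_rows(increments=[[-0.005,0,0.02,0,0,0,1],[-0.015,0,0.05,0,0,0,1],[-0.027,0,0.085,0,-0.006,0,1],[-0.038,0,0.12,0,-0.006,0,1],[-0.05,0,0.155,0,-0.006,0,1],[-0.062,0,0.19,0,-0.006,0,1],[-0.073,0,0.225,0,-0.006,0,1],[-0.084,0,0.26,0,-0.006,0,1],[-0.096,0,0.295,0,-0.006,0,1],[-0.107,0,0.33,0,-0.006,0,1]])

```text
clock: 8.0
eef_pos: [0.4782, 0.0123, 0.1836]
eef_rot: [-0.707, 0.0, -0.0, 0.707]
ft_force: [0.3, 0.3, -0.9]
finger_gap: 1.003
```

Call:
play_rows(increments=[[-0.01,0,0.033,0,0,0,1],[-0.021,0,0.066,0,0,0,1],[-0.032,0,0.1,0,0,0,1],[-0.043,0,0.133,0,0,0,1],[-0.053,0,0.166,0,0,0,1],[-0.063,0,0.2,0,0,0,1],[-0.073,0,0.23,0,0,0,1],[-0.08,0,0.25,0,0,0,1],[-0.084,0,0.259,0,0,0,1],[-0.084,0,0.259,0,0,0,1]])

```text
clock: 8.83
eef_pos: [0.3945, 0.2712, 0.1835]
eef_rot: [-0.707, -0.001, 0.001, 0.707]
ft_force: [-0.5, -1.1, 0.3]
finger_gap: 1.001
```

```bash
python3 - <<'E'
from fit import *
im,p=wlook('w7')
hsv=cv2.cvtColor(np.ascontiguousarray(im),cv2.COLOR_RGB2HSV)
m=((hsv[...,0]>20)&(hsv[...,0]<35)&(hsv[...,1]>150)&(hsv[...,2]>60)).astype(np.uint8)
n,l,st,c=cv2.connectedComponentsWithStats(m);i=1+st[1:,4].argmax();print(st[i],c[i],unproj(p,c[i],.066))
q=proj(p,circ(unproj(p,c[i],.066),.029,.066));print(q.min(0),q.max(0))
E
```

```text
8.8333 [0.3945 0.2712 0.1835] [-2.4e-03  1.0e+00  1.0e-04] [-0.5 -1.1  0.3] 1.001
[ 251  169   68   68 3628] [284.34619625 202.75358324] [0.39859608 0.27661264 0.066     ]
[248.83704995 167.31635523] [319.8444874  236.34532405]
```

View pics/w7.png

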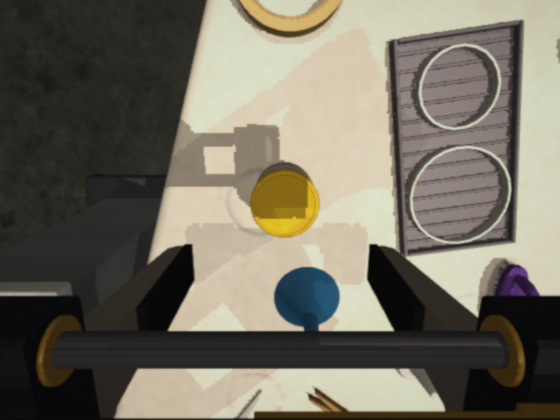

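Call:
play_rows(increments=[[0.002,0.02,0.003,0,0,0,1],[0.004,0.045,0.004,0,0,0,1],[0.004,0.075,0.004,0,0,0,1],[0.004,0.1,0.004,0,0,0,1],[0.004,0.125,0.004,0,0,0,1],[0.004,0.138,0.004,0,0,0,1],[0.004,0.138,0.004,0,0,0,1],[0.004,0.138,0.004,0,0,0,0.5],[0.004,0.138,0.004,0,0,0,0.5],[0.004,0.138,0.004,0,0,0,0.5]])

```text
clock: 9.72
eef_pos: [0.4001, 0.274, 0.0468]
eef_rot: [-0.707, -0.0, -0.001, 0.707]
ft_force: [0.1, 0.5, 0.5]
finger_gap: 0.808
```

Call:
play_rows(increments=[[0,0,0,0,0,0,0.5],[0,0,0,0,0,0,0.5],[0,0,0,0,0,0,0.5],[0,-0.005,0,0,0,0,0.5],[0,-0.02,0,0,0,0,0.5],[0,-0.04,0,0,0,0,0.5],[0,-0.06,0,0,0,0,0.5],[0,-0.08,0,0,0,0,0.5],[0,-0.1,0,0,0,0,0.5],[0,-0.1,0,0,0,0,0.5]])

```text
clock: 10.55
eef_pos: [0.4008, 0.2752, 0.1492]
eef_rot: [-0.706, -0.002, -0.002, 0.708]
ft_force: [1.2, 0.8, -1.4]
finger_gap: 0.62
```

```bash
python3 - <<'E'
from fit import *
im,p=wlook('w8')
E
```

```text
10.55 [0.4008 0.2752 0.1492] [-2.0e-04  1.0e+00  3.1e-03] [ 1.2  0.8 -1.4] 0.62
```

View pics/w8.png

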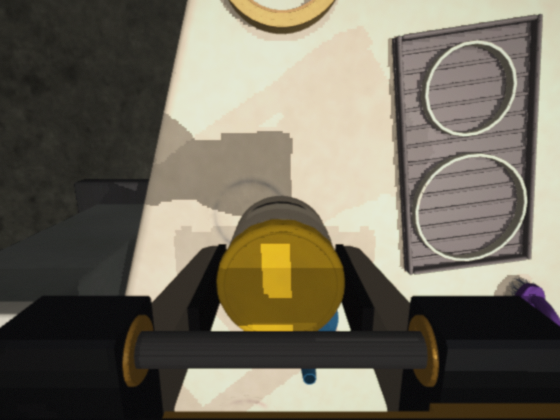

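Call:
play_rows(increments=[[0.004,0,-0.012,0,0,0,0.5],[0.012,0,-0.038,0,0,0,0.5],[0.022,0,-0.07,0,0,0,0.5],[0.032,0,-0.105,0,0,0,0.5],[0.043,0,-0.14,0,0,0,0.5],[0.054,0,-0.175,0,0,0,0.5],[0.065,0,-0.21,0,0,0,0.5],[0.076,0,-0.245,0,0,0,0.5],[0.087,0,-0.28,0,0,0,0.5],[0.097,0,-0.315,0,0,0,0.5]])

```text
clock: 11.43
eef_pos: [0.4956, -0.0428, 0.1444]
eef_rot: [-0.707, 0.001, 0.001, 0.707]
ft_force: [1.5, 0.2, -0.8]
finger_gap: 0.621
```

Call:
play_rows(increments=[[0.011,0,-0.035,0,0,0,0.5],[0.022,0,-0.07,0,0,0,0.5],[0.032,0,-0.105,0,0,0,0.5],[0.042,0.005,-0.135,0,0,0,0.5],[0.051,0.01,-0.165,0,0,0,0.5],[0.059,0.017,-0.19,0,0,0,0.5],[0.066,0.024,-0.213,0,0,0,0.5],[0.071,0.03,-0.228,0,0,0,0.5],[0.073,0.03,-0.235,0,0,0,0.5],[0.073,0.03,-0.235,0,0,0,0.5]])

```text
clock: 12.27
eef_pos: [0.5687, -0.2766, 0.1143]
eef_rot: [-0.707, 0.001, 0.0, 0.707]
ft_force: [-0.8, 0.1, -0.8]
finger_gap: 0.617
```

```bash
python3 - <<'E'
from fit import *
im,p=wlook('w9')
crop(im,150,450,100,370,2.2,'w9b')
for c in [(.572,-.2755)]:
    q=proj(p,circ(c,.037,.03));print('w+',q.min(0),q.max(0))
s=readout.state()['eef_pos'];lid=proj(p,circ(s,.029,s[2]+.0195));print(lid.min(0),lid.max(0))
E
```

```text
12.2667 [ 0.5687 -0.2766  0.1143] [1.1e-03 1.0e+00 8.0e-04] [-0.8  0.1 -0.8] 0.617
w+ [233.23251903 168.6776909 ] [334.91196282 266.30909388]
[212.50905662 223.86480574] [344.79012437 344.22278274]
```

View pics/w9b.png

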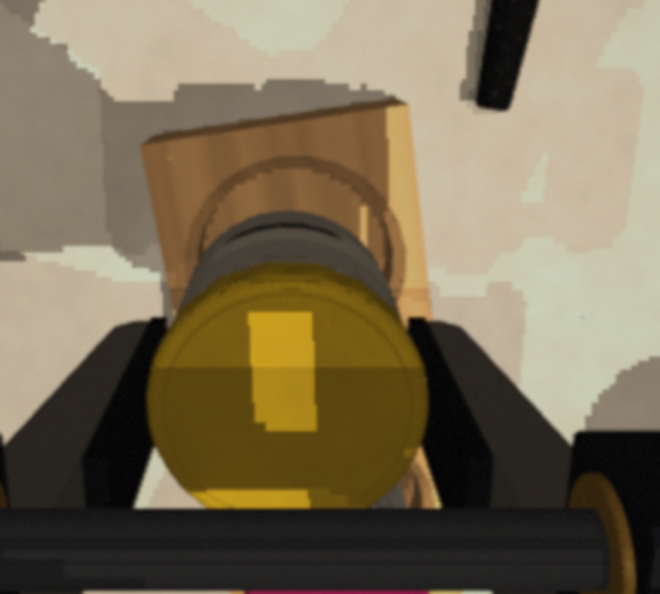

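Call:
play_rows(increments=[[0.001,0.005,0,0,0,0,0.5],[0.002,0.01,-0.001,0,0,0,0.5],[0.002,0.015,-0.001,0,0,0,0.5],[0.002,0.02,-0.001,0,0,0,0.5],[0.002,0.023,-0.001,0,0,0,0.5],[0.002,0.023,-0.001,0,0,0,0.5],[0.002,0.023,-0.001,0,0,0,0.5],[0.002,0.023,-0.001,0,0,0,0.5],[0.002,0.023,-0.001,0,0,0,0.5],[0.002,0.023,-0.001,0,0,0,0.5]])

```text
clock: 13.15
eef_pos: [0.5712, -0.2772, 0.0929]
eef_rot: [0.707, 0.0, 0.0, -0.707]
ft_force: [0.0, -0.0, -1.2]
finger_gap: 0.617
```

```bash
python3 - <<'E'
from fit import *
im,p=wlook('w10')
crop(im,150,450,100,370,2.2,'w10b')
for c in [(.572,-.2755)]:
    q=proj(p,circ(c,.037,.03));print('w+',q.min(0),q.max(0))
s=readout.state()['eef_pos'];lid=proj(p,circ(s,.029,s[2]+.0195));print(lid.min(0),lid.max(0))
E
```

```text
13.15 [ 0.5712 -0.2772  0.0929] [ 1.e-04  1.e+00 -2.e-04] [ 0.  -0.  -1.2] 0.617
w+ [224.93018726 172.56108613] [335.74634045 278.26557896]
[213.07871475 225.74090943] [344.67149682 345.26871409]
```

View pics/w10b.png

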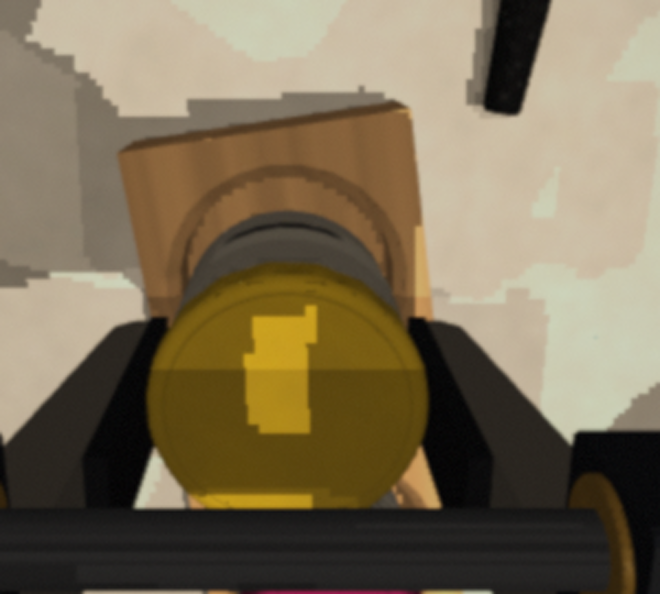

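Call:
play_rows(increments=[[0,0.005,-0.001,0,0,0,0.5],[0,0.01,-0.002,0,0,0,0.5],[0,0.015,-0.002,0,0,0,0.5],[0,0.02,-0.002,0,0,0,0.5],[0,0.025,-0.002,0,0,0,0.5],[0,0.029,-0.002,0,0,0,0.5],[0,0.033,-0.002,0,0,0,0.5],[0,0.036,-0.002,0,0,0,0.5],[0,0.038,-0.002,0,0,0,0.5],[0,0.038,-0.002,0,0,0,0.5]])

```text
clock: 14.03
eef_pos: [0.5711, -0.2791, 0.0546]
eef_rot: [0.707, -0.0, -0.0, -0.707]
ft_force: [-0.2, 0.2, -1.8]
finger_gap: 0.614
```

```bash
python3 - <<'E'
from fit import *
im,p=wlook('w11')
crop(im,150,450,100,370,2.2,'w11b')
E
```

```text
14.0333 [ 0.5711 -0.2791  0.0546] [-1.e-04  1.e+00 -0.e+00] [-0.2  0.2 -1.8] 0.614
```

View pics/w11b.png

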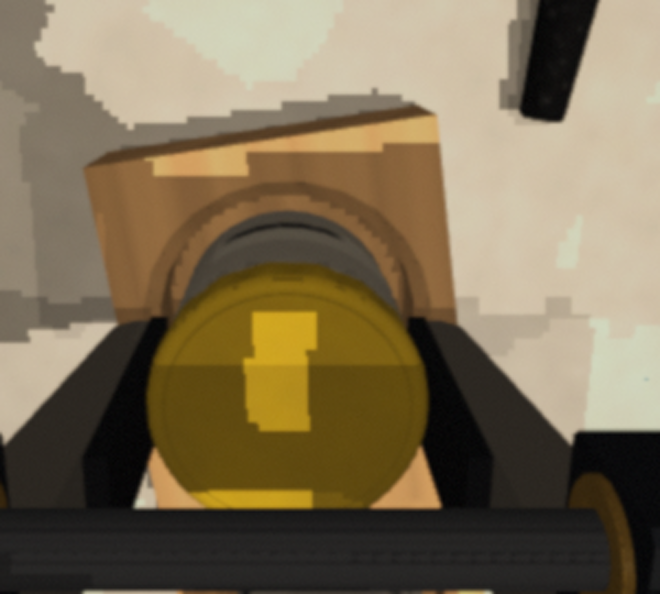

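Call:
play_rows(increments=[[0,0.002,0,0,0,0,0.5],[0,0.002,0,0,0,0,0.5],[0,0.002,0,0,0,0,1],[0,0.002,0,0,0,0,1],[0,0.002,0,0,0,0,1],[0,0.002,0,0,0,0,1],[0,-0.015,0,0,0,0,1],[0,-0.045,0,0,0,0,1],[0,-0.08,0,0,0,0,1],[0,-0.11,0,0,0,0,1]])

```text
clock: 14.92
eef_pos: [0.571, -0.279, 0.1659]
eef_rot: [-0.707, 0.0, 0.0, 0.707]
ft_force: [0.9, 0.3, 0.2]
finger_gap: 0.997
```

Call:
play_rows(increments=[[-0.02,0,0,0,0,0,1],[-0.05,0,0,0,0,0,1],[-0.085,0,0,0,0,0,1],[-0.12,0,0,0,0,0,1],[-0.155,0,0,0,0,0,1],[-0.185,0,0,0,0,0,1],[-0.205,0,0,0,0,0,1],[-0.21,0,0,0,0,0,1],[-0.21,0,0,0,0,0,1],[-0.21,0,0,0,0,0,1]])

```text
clock: 15.75
eef_pos: [0.3621, -0.2796, 0.1649]
eef_rot: [0.707, 0.0, 0.001, -0.707]
ft_force: [0.8, 0.1, 0.2]
finger_gap: 1.0
```

```bash
python3 - <<'E'
from fit import *
im,p=wlook('w12')
crop(im,180,380,120,320,3,'w12b')
E
```

```text
15.75 [ 0.3621 -0.2796  0.1649] [ 6.e-04  1.e+00 -7.e-04] [0.8 0.1 0.2] 1.0
```

View pics/w12.png

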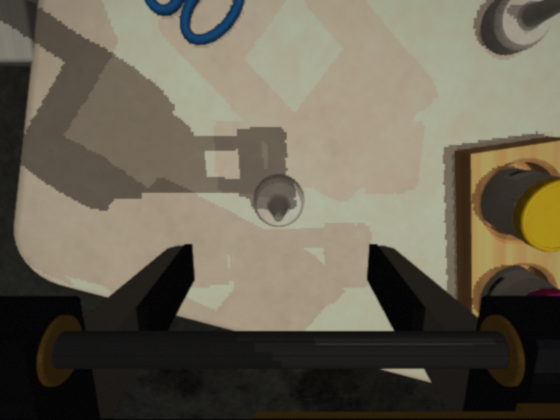

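View pics/w12b.png

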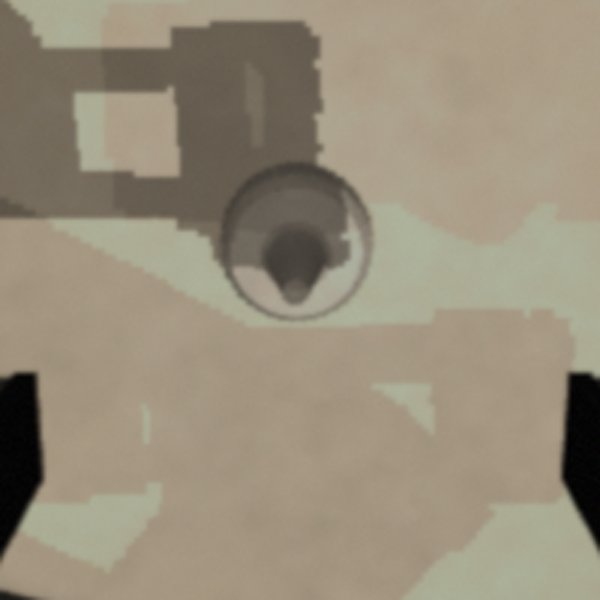

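```bash
python3 - <<'E'
from fit import *
p=pickle.load(open('w12.pkl','rb'))
for c in [(.3615,-.280),(.3615,-.277)]:
    a=proj(p,circ(c,.024,.029));b=proj(p,circ(c,.024,0));t=proj(p,[[c[0],c[1],.068],[c[0],c[1],.029]])
    print(c,a.min(0).round(1),a.max(0).round(1),b.min(0).round(1),b.max(0).round(1),t.round(1))
E
```

```text
(0.3615, -0.28) [251.  176.8] [306.  230.2] [253.4 171.6] [303.7 220.8] [[278.3 216.5]
 [278.5 204.1]]
(0.3615, -0.277) [250.9 173.3] [306.1 227. ] [253.3 168.4] [303.8 217.9] [[278.3 212.7]
 [278.5 200.7]]
```

Call:
play_rows(increments=[[0,0.02,-0.001,0,0,0,1],[0,0.045,-0.001,0,0,0,1],[0,0.075,-0.001,0,0,0,1],[0,0.105,-0.001,0,0,0,1],[0,0.13,-0.001,0,0,0,1],[0,0.14,-0.001,0,0,0,1],[0,0.14,-0.001,0,0,0,0.4],[0,0.14,-0.001,0,0,0,0.4],[0,0.14,-0.001,0,0,0,0.4],[0,0.14,-0.001,0,0,0,0.4]], grip_force=15)

```text
clock: 16.63
eef_pos: [0.3622, -0.2808, 0.0259]
eef_rot: [0.708, 0.001, 0.001, -0.707]
ft_force: [-0.2, -0.5, 1.2]
finger_gap: 0.732
```

Call:
play_rows(increments=[[0,0,0,0,0,0,0.4],[0,0,0,0,0,0,0.4],[0,0,0,0,0,0,0.4],[0,-0.005,0,0,0,0,0.4],[0,-0.02,0,0,0,0,0.4],[0,-0.045,0,0,0,0,0.4],[0,-0.075,0,0,0,0,0.4],[0,-0.105,0,0,0,0,0.4],[0,-0.12,0,0,0,0,0.4],[0,-0.12,0,0,0,0,0.4]])

```text
clock: 17.47
eef_pos: [0.3628, -0.2814, 0.1483]
eef_rot: [0.708, 0.002, 0.002, -0.706]
ft_force: [1.5, -0.1, -1.1]
finger_gap: 0.44
```

```bash
python3 - <<'E'
from fit import *
im,p=wlook('w13')
E
```

```text
17.4667 [ 0.3628 -0.2814  0.1483] [ 1.0e-04  1.0e+00 -3.8e-03] [ 1.5 -0.1 -1.1] 0.44
```

View pics/w13.png

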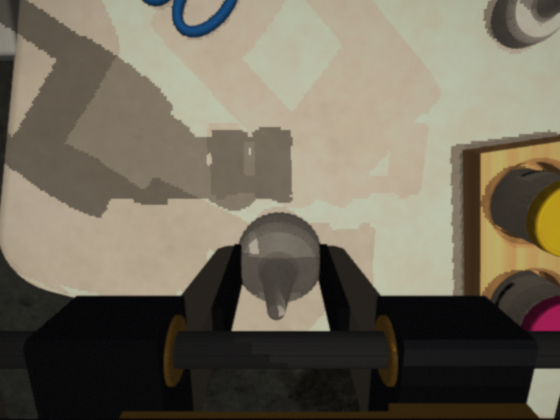

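```bash
python3 - <<'E'
from fit import *
p=pickle.load(open('w13.pkl','rb'))
c=(.363,-.281);h=.1483-.0255
a=proj(p,circ(c,.024,.029+h));b=proj(p,circ(c,.024,h));t=proj(p,[[c[0],c[1],.068+h],[c[0],c[1],.029+h]])
print(c,a.min(0).round(1),a.max(0).round(1),b.min(0).round(1),b.max(0).round(1),t.round(1))
im=cv2.imread('pics/w13.png')[:,:,::-1];crop(im,200,360,180,360,4,'w13b')
E
```

```text
(0.363, -0.281) [229.9 224.9] [328.9 315.8] [236.8 208.9] [321.7 288.3] [[279.9 316.9]
 [279.5 272.1]]
```

View pics/w13b.png

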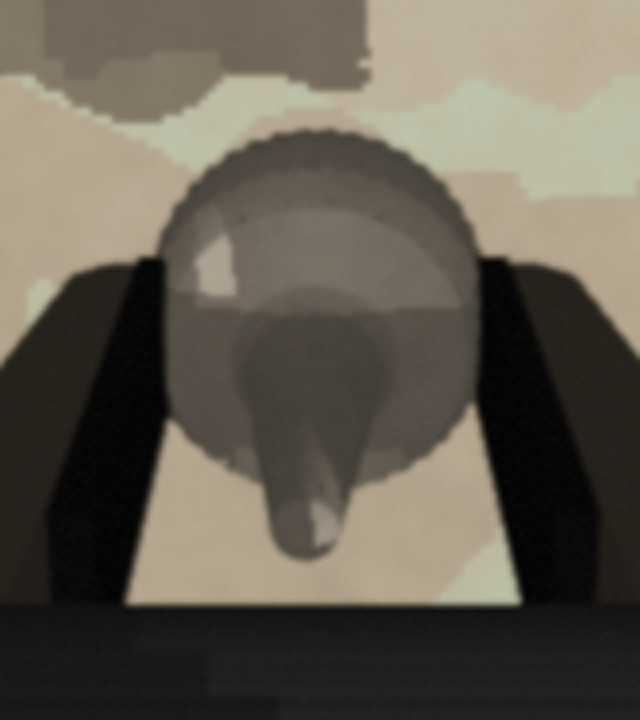

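```bash
python3 - <<'E'
from fit import *
for n,cs in [('w7',dict(n=(459,86.5),w=(460,194.5))),('w8',dict(n=(470,88),w=(471,207)))]:
    p=pickle.load(open(n+'.pkl','rb'))
    for k,c in cs.items():
        X=unproj(p,c,.015);q=proj(p,circ(X,.0365 if k=='n' else .0485,.015));print(n,k,X.round(4),q.min(0),q.max(0))
im=cv2.imread('pics/w7.png')[:,:,::-1];crop(im,380,530,10,260,2.3,'w7b')
E
```

```text
w7 n [0.5538 0.3708 0.015 ] [417.7161493   41.59974178] [500.62785955 128.70489887]
w7 w [0.5682 0.2727 0.015 ] [409.38979358 143.26532002] [511.13931012 241.98892465]
w8 n [0.5535 0.3711 0.015 ] [424.14974199  37.96730889] [516.23678134 134.742862  ]
w8 w [0.5684 0.273  0.015 ] [415.22766907 150.76166554] [527.3544666  258.77387241]
```

View pics/w7b.png

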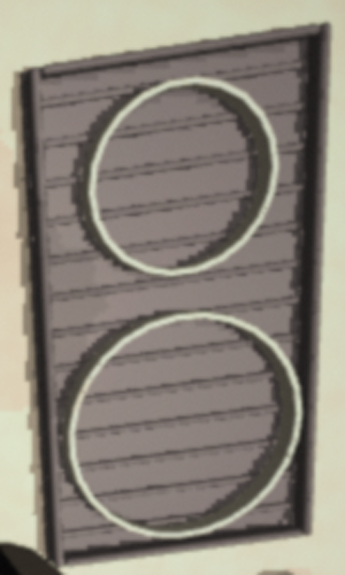

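Call:
play_rows(increments=[[0.003,0,0.01,0,0,0,0.4],[0.01,0,0.035,0,0,0,0.4],[0.02,0,0.07,0,0,0,0.4],[0.031,0,0.107,0,0,0,0.4],[0.042,0,0.145,0,0,0,0.4],[0.053,0,0.182,0,0,0,0.4],[0.064,0,0.22,0,0,0,0.4],[0.075,0,0.258,0,0,0,0.4],[0.086,0,0.296,0,0,0,0.4],[0.097,0,0.334,0,0,0,0.4]])

```text
clock: 18.35
eef_pos: [0.4567, 0.0564, 0.1431]
eef_rot: [0.707, -0.001, -0.001, -0.707]
ft_force: [0.8, 0.0, 0.1]
finger_gap: 0.434
```

Call:
play_rows(increments=[[0.011,0,0.037,0,0,0,0.4],[0.022,0,0.075,0,0,0,0.4],[0.033,0,0.112,0,0,0,0.4],[0.043,0,0.148,0,0,0,0.4],[0.054,0,0.184,0,0,0,0.4],[0.064,0,0.22,0,0,0,0.4],[0.073,0,0.25,0,0,0,0.4],[0.081,0,0.277,0,0,0,0.4],[0.088,0,0.3,0,0,0,0.4],[0.092,0,0.315,0,0,0,0.4]])

```text
clock: 19.18
eef_pos: [0.5488, 0.3714, 0.1421]
eef_rot: [0.708, -0.0, -0.001, -0.707]
ft_force: [0.5, 0.7, -0.3]
finger_gap: 0.433
```

Call:
play_rows(increments=[[0,0.01,0,0,0,0,0.4],[0,0.02,0,0,0,0,0.4],[0,0.03,0,0,0,0,0.4],[0,0.04,0,0,0,0,0.4],[0,0.05,0,0,0,0,0.4],[0,0.06,0,0,0,0,0.4],[0,0.06,0,0,0,0,0.4],[0,0.06,0,0,0,0,0.4],[0,0.06,0,0,0,0,0.4],[0,0.06,0,0,0,0,0.4]])

```text
clock: 20.02
eef_pos: [0.5506, 0.3691, 0.0853]
eef_rot: [-0.707, -0.0, -0.0, 0.707]
ft_force: [0.2, -0.3, 0.5]
finger_gap: 0.437
```

```bash
python3 - <<'E'
from fit import *
im,p=wlook('w14')
crop(im,150,450,100,370,2.2,'w14b')
crop(optics.get_image('scene'),60,300,100,280,3,'s14')
E
```

```text
20.0167 [0.5506 0.3691 0.0853] [2.e-04 1.e+00 6.e-04] [ 0.2 -0.3  0.5] 0.437
```

View pics/w14b.png

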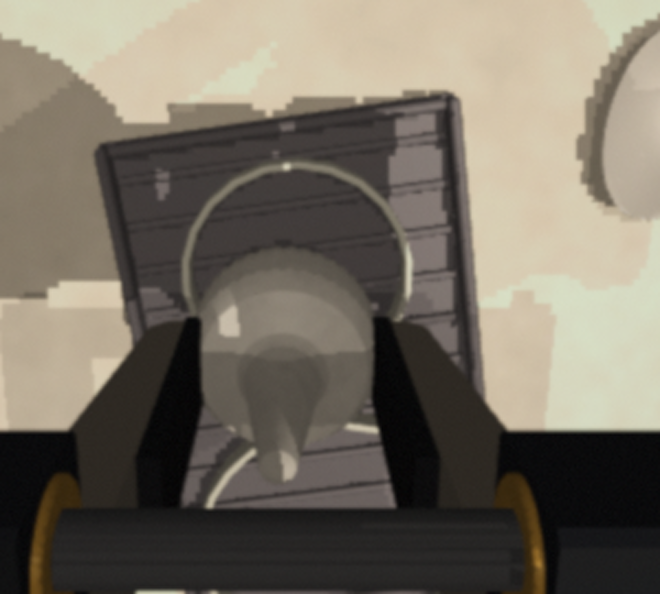

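View pics/s14.png

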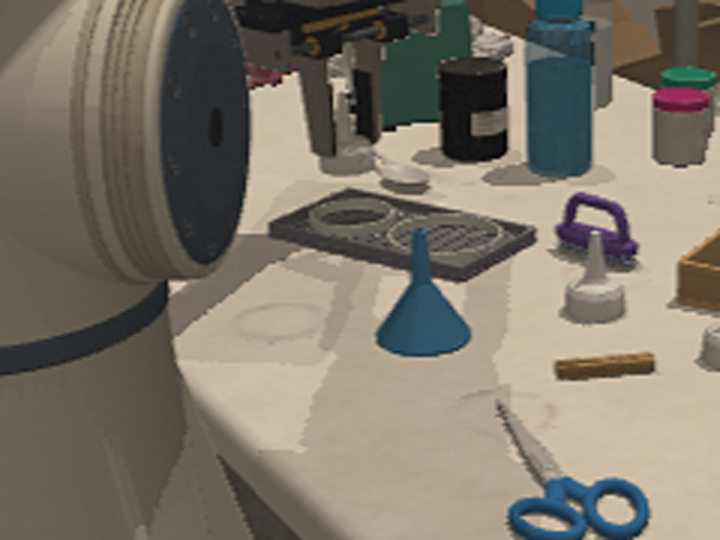

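```bash
python3 - <<'E'
from fit import *
p=pickle.load(open('w14.pkl','rb'))
for c in [(.5535,.370),(.5512,.3675)]:
    q=proj(p,circ(c,.0365,.015));print(q.min(0),q.max(0))
h=.0853-.0255;c=(.5506,.3691)
a=proj(p,circ(c,.024,.029+h));b=proj(p,circ(c,.024,h));t=proj(p,[[c[0],c[1],.068+h],[c[0],c[1],.029+h]])
print(c,a.min(0).round(1),a.max(0).round(1),b.min(0).round(1),b.max(0).round(1),t.round(1))
E
```

```text
[230.43647978 172.87979526] [336.36093661 274.10986023]
[227.23516043 176.62333603] [332.88237329 277.30616975]
(0.5506, 0.3691) [229.6 225.8] [328.5 316.7] [236.7 209.8] [321.6 289.3] [[279.  317.6]
 [279.1 272.9]]
```

Call:
play_rows(increments=[[0.001,0.007,0.001,0,0,0,0.4],[0.002,0.014,0.001,0,0,0,0.4],[0.002,0.021,0.002,0,0,0,0.4],[0.002,0.028,0.002,0,0,0,0.4],[0.002,0.035,0.002,0,0,0,0.4],[0.002,0.041,0.002,0,0,0,0.4],[0.002,0.046,0.002,0,0,0,0.4],[0.002,0.05,0.002,0,0,0,0.4],[0.002,0.053,0.002,0,0,0,0.4],[0.002,0.053,0.002,0,0,0,0.4]])

```text
clock: 20.95
eef_pos: [0.5521, 0.371, 0.0328]
eef_rot: [0.707, -0.0, -0.0, -0.707]
ft_force: [-4.0, -2.9, 12.9]
finger_gap: 0.443
```

```bash
python3 - <<'E'
from fit import *
im,p=wlook('w15')
crop(im,150,450,100,370,2.2,'w15b')
crop(optics.get_image('scene'),130,260,110,200,5,'s15')
E
```

```text
20.95 [0.5521 0.371  0.0328] [-0.  1. -0.] [-4.  -2.9 12.9] 0.443
```

View pics/w15b.png

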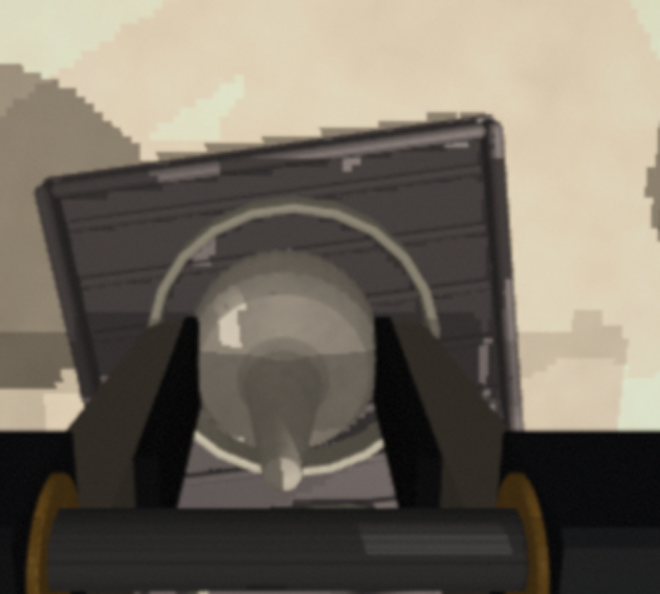

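View pics/s15.png

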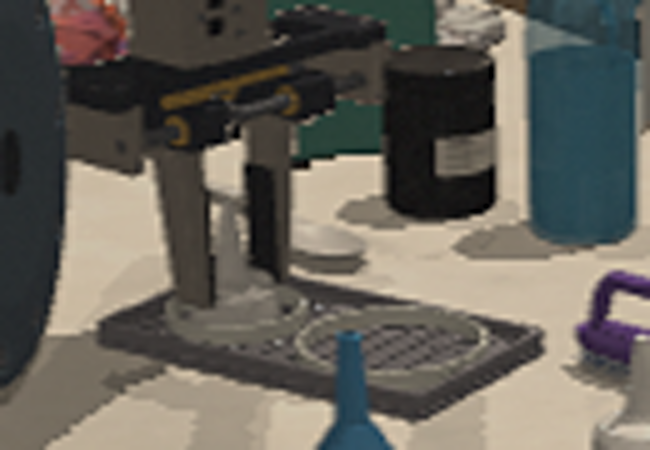

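Call:
play_rows(increments=[[0,-0.001,0,0,0,0,0.6],[0,-0.001,0,0,0,0,0.8],[0,-0.001,0,0,0,0,0.9],[0,-0.001,0,0,0,0,0.9],[0,-0.001,0,0,0,0,0.9],[0,-0.01,0,0,0,0,0.9],[0,-0.035,0,0,0,0,0.9],[0,-0.065,0,0,0,0,0.9],[0,-0.095,0,0,0,0,0.9],[0,-0.12,0,0,0,0,0.9]])

```text
clock: 21.88
eef_pos: [0.5524, 0.3711, 0.1542]
eef_rot: [-0.707, -0.0, -0.0, 0.707]
ft_force: [1.0, 1.0, -0.3]
finger_gap: 0.897
```

Call:
play_rows(increments=[[-0.005,-0.01,-0.01,0,0,0,0.9],[-0.015,-0.02,-0.03,0,0,0,0.9],[-0.03,-0.03,-0.06,0,0,0,0.9],[-0.05,-0.03,-0.09,0,0,0,0.9],[-0.07,-0.03,-0.12,0,0,0,0.8],[-0.09,-0.03,-0.15,0,0,0,0.7],[-0.11,-0.03,-0.18,0,0,0,0.6],[-0.125,-0.03,-0.205,0,0,0,0.6],[-0.13,-0.03,-0.215,0,0,0,0.6],[-0.13,-0.03,-0.215,0,0,0,0.6]])

```text
clock: 22.72
eef_pos: [0.4202, 0.1538, 0.1813]
eef_rot: [0.707, -0.001, 0.0, -0.707]
ft_force: [0.1, 0.4, 0.5]
finger_gap: 0.602
```

```bash
python3 - <<'E'
from fit import *
im,p=wlook('w16')
E
```

```text
22.7167 [0.4202 0.1538 0.1813] [ 1.7e-03  1.0e+00 -7.0e-04] [0.1 0.4 0.5] 0.602
```

View pics/w16.png

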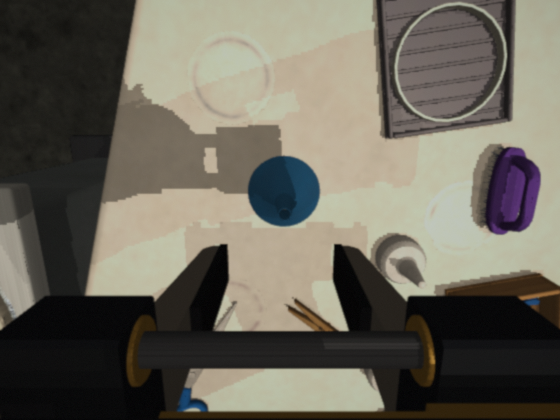

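```bash
python3 - <<'E'
from fit import *
p=pickle.load(open('w16.pkl','rb'))
print(unproj(p,(284,191),0),unproj(p,(285,213),.085))
X=unproj(p,(284,191),0);q=proj(p,circ(X,.036,0));print(q.min(0),q.max(0))
im=cv2.imread('pics/w16.png')[:,:,::-1];crop(im,230,340,140,240,5,'w16b')
E
```

```text
[0.42454947 0.15554333 0.        ] [0.42443199 0.15634928 0.085     ]
[247.85833517 154.59340738] [320.13786011 225.47818505]
```

View pics/w16b.png

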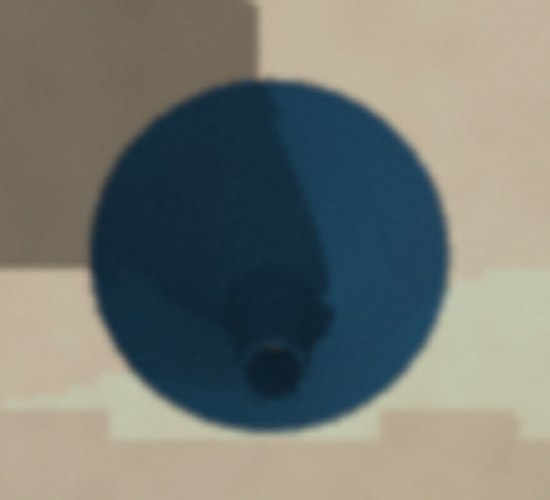

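Call:
play_rows(increments=[[0.002,0.02,0.001,0,0,0,0.5],[0.004,0.045,0.002,0,0,0,0.5],[0.004,0.07,0.002,0,0,0,0.5],[0.004,0.095,0.002,0,0,0,0.5],[0.004,0.115,0.002,0,0,0,0.5],[0.004,0.122,0.002,0,0,0,0.4],[0.004,0.122,0.002,0,0,0,0],[0.004,0.122,0.002,0,0,0,0],[0.004,0.122,0.002,0,0,0,0],[0.004,0.122,0.002,0,0,0,0]], grip_force=12)

```text
clock: 23.6
eef_pos: [0.4271, 0.1585, 0.0607]
eef_rot: [-0.707, -0.001, -0.001, 0.707]
ft_force: [0.4, 0.7, 0.4]
finger_gap: 0.157
```

Call:
play_rows(increments=[[0,0,0,0,0,0,0],[0,0,0,0,0,0,0],[0,0,0,0,0,0,0],[0,0,0,0,0,0,0],[0,-0.005,0,0,0,0,0],[0,-0.02,0,0,0,0,0],[0,-0.045,0,0,0,0,0],[0,-0.075,0,0,0,0,0],[0,-0.08,0,0,0,0,0],[0,-0.08,0,0,0,0,0]])

```text
clock: 24.43
eef_pos: [0.4275, 0.1584, 0.1417]
eef_rot: [-0.707, -0.001, -0.001, 0.708]
ft_force: [0.4, 0.9, -0.5]
finger_gap: 0.162
```

```bash
python3 - <<'E'
from fit import *
im,p=wlook('w17')
crop(optics.get_image('scene'),130,310,80,260,3,'s17')
E
```

```text
24.4333 [0.4275 0.1584 0.1417] [1.0e-04 1.0e+00 1.5e-03] [ 0.4  0.9 -0.5] 0.162
```

View pics/w17.png

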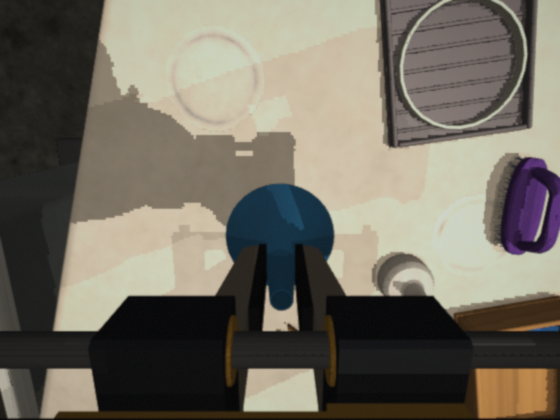

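View pics/s17.png

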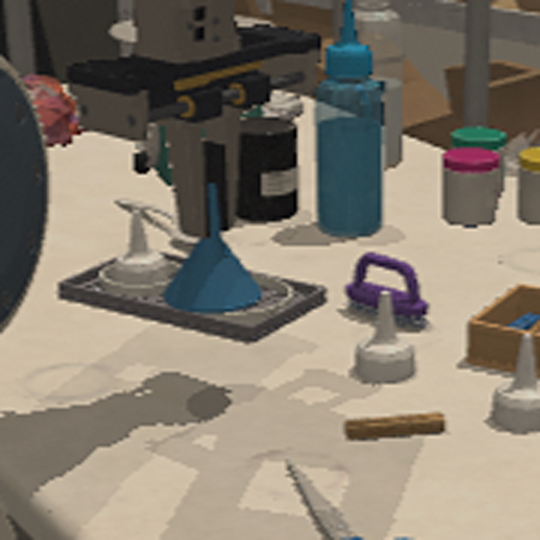

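Call:
play_rows(increments=[[0.006,0,0.005,0,0,0,0],[0.02,0,0.016,0,0,0,0],[0.038,0,0.031,0,0,0,0],[0.057,0,0.047,0,0,0,0],[0.076,0,0.063,0,0,0,0],[0.095,0,0.078,0,0,0,0],[0.113,0,0.093,0,0,0,0],[0.129,0,0.106,0,0,0,0],[0.138,0,0.114,0,0,0,0],[0.14,0,0.115,0,0,0,0]])

```text
clock: 25.37
eef_pos: [0.5672, 0.2744, 0.1376]
eef_rot: [0.707, -0.0, -0.001, -0.707]
ft_force: [-0.2, 0.2, -0.4]
finger_gap: 0.156
```

Call:
play_rows(increments=[[0,0.005,0,0,0,0,0],[0,0.015,0,0,0,0,0],[0,0.025,0,0,0,0,0],[0,0.035,0,0,0,0,0],[0,0.04,0,0,0,0,0],[0,0.045,0,0,0,0,0],[0,0.045,0,0,0,0,0],[0,0.045,0,0,0,0,0],[0,0.045,0,0,0,0,0],[0,0.045,0,0,0,0,0]])

```text
clock: 26.2
eef_pos: [0.5664, 0.2731, 0.0951]
eef_rot: [-0.707, -0.0, -0.0, 0.707]
ft_force: [-1.3, -0.2, -0.3]
finger_gap: 0.161
```

```bash
python3 - <<'E'
from fit import *
im,p=wlook('w18')
s=readout.state()['eef_pos']
q=proj(p,circ((.568,.2725),.0485,.015));print('seat',q.min(0),q.max(0))
q=proj(p,circ((s[0],s[1]-.0027),.036,s[2]-.0607));print('mouth',q.min(0),q.max(0))
crop(im,150,450,100,370,2.2,'w18b')
E
```

```text
26.2 [0.5664 0.2731 0.0951] [0.e+00 1.e+00 4.e-04] [-1.3 -0.2 -0.3] 0.161
seat [213.69851025 155.25423101] [348.97308855 284.79366757]
mouth [224.97466641 181.49722172] [333.22869972 284.17495887]
```

View pics/w18b.png

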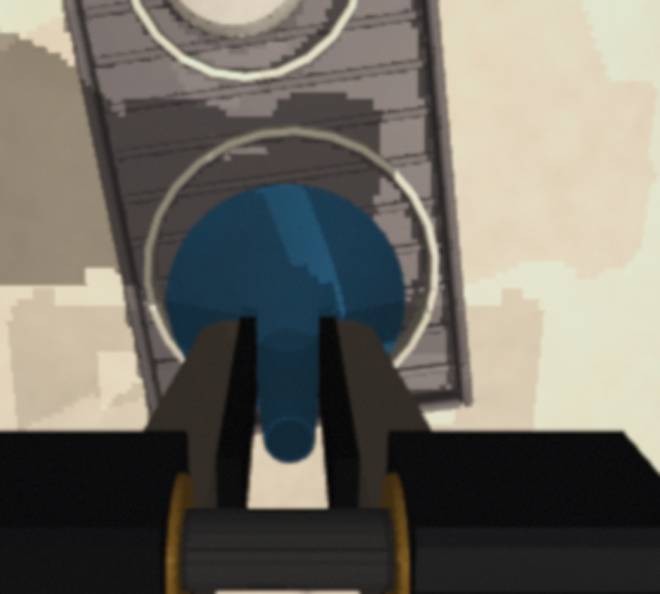

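Call:
play_rows(increments=[[0.001,0.004,0.001,0,0,0,0],[0.002,0.009,0.002,0,0,0,0],[0.002,0.014,0.002,0,0,0,0],[0.002,0.018,0.002,0,0,0,0],[0.002,0.021,0.002,0,0,0,0],[0.002,0.024,0.002,0,0,0,0],[0.002,0.026,0.002,0,0,0,0],[0.002,0.027,0.002,0,0,0,0],[0.002,0.0275,0.002,0,0,0,0],[0.002,0.0275,0.002,0,0,0,0]])

```text
clock: 27.08
eef_pos: [0.5681, 0.2749, 0.0671]
eef_rot: [-0.707, 0.0, -0.0, 0.707]
ft_force: [-0.2, 0.6, 0.2]
finger_gap: 0.161
```

```bash
python3 - <<'E'
from fit import *
im,p=wlook('w19')
s=readout.state()['eef_pos']
q=proj(p,circ((s[0],s[1]-.0037),.036,.006));print('mouth',q.min(0),q.max(0))
crop(im,150,450,100,370,2.2,'w19b')
E
```

```text
27.0833 [0.5681 0.2749 0.0671] [0. 1. 0.] [-0.2  0.6  0.2] 0.161
mouth [225.3280385  182.85215058] [333.2979721  285.15197811]
```

View pics/w19b.png

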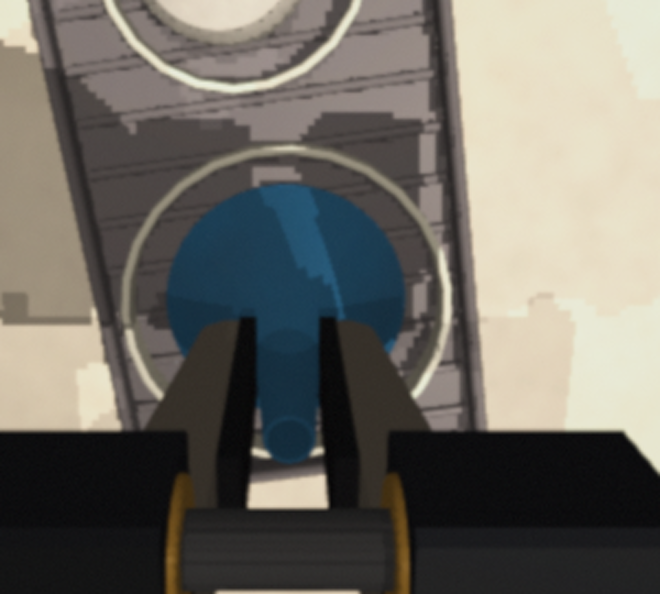

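Call:
play_rows(increments=[[0,0.001,0,0,0,0,0],[0,0.001,0,0,0,0,0.2],[0,0.001,0,0,0,0,0.4],[0,0.001,0,0,0,0,0.4],[0,0.001,0,0,0,0,0.4],[0,-0.005,0,0,0,0,0.4],[0,-0.025,0,0,0,0,0.4],[0,-0.055,0,0,0,0,0.4],[0,-0.085,0,0,0,0,0.4],[0,-0.11,0,0,0,0,0.4]])

```text
clock: 27.97
eef_pos: [0.5683, 0.275, 0.1794]
eef_rot: [-0.707, -0.0, -0.0, 0.707]
ft_force: [1.4, 1.1, 0.9]
finger_gap: 0.401
```

```bash
python3 - <<'E'
from fit import *
im,p=wlook('w20')
crop(im,150,450,50,370,2,'w20b')
E
```

```text
27.9667 [0.5683 0.275  0.1794] [0.e+00 1.e+00 4.e-04] [1.4 1.1 0.9] 0.401
```

View pics/w20.png

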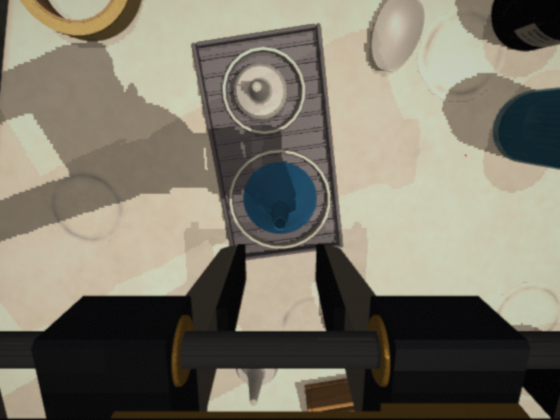

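Call:
play_rows(increments=[[-0.004,0,-0.01,0,-0.05,0,0.5],[-0.012,0,-0.03,0,-0.14,0,0.5],[-0.025,0,-0.06,0,-0.24,0,0.5],[-0.039,0,-0.095,0,-0.35,0,0.5],[-0.053,0,-0.13,0,-0.46,0,0.5],[-0.068,0,-0.165,0,-0.57,0,0.5],[-0.082,0,-0.2,0,-0.68,0,0.5],[-0.097,0,-0.235,0,-0.79,0,0.5],[-0.107,0,-0.26,0,-0.87,0,0.5],[-0.109,0,-0.265,0,-0.891,0,0.5]])

```text
clock: 28.85
eef_pos: [0.457, 0.007, 0.1773]
eef_rot: [0.638, 0.305, -0.306, -0.637]
ft_force: [-1.0, -0.7, -0.3]
finger_gap: 0.5
```

Call:
play_rows(increments=[[0,0.01,0,0,0,0,0.5],[0,0.02,0,0,0,0,0.5],[0,0.03,0,0,0,0,0.5],[0,0.04,0,0,0,0,0.5],[0,0.05,0,0,0,0,0.5],[0,0.06,0,0,0,0,0.5],[0,0.06,0,0,0,0,0.5],[0,0.06,0,0,0,0,0.5],[0,0.06,0,0,0,0,0.5],[0,0.06,0,0,0,0,0.5]])

```text
clock: 29.68
eef_pos: [0.4595, 0.01, 0.1175]
eef_rot: [0.638, 0.305, -0.304, -0.638]
ft_force: [0.3, -0.8, 0.0]
finger_gap: 0.502
```

```bash
python3 - <<'E'
from fit import *
im,p=wlook('w21')
print(Rn.from_quat(readout.state()['eef_rot']).as_matrix().round(3),readout.state()['q'].round(2))
E
```

```text
29.6833 [0.4595 0.01   0.1175] [-7.778e-01  6.286e-01 -6.000e-04] [ 0.3 -0.8  0. ] 0.502
[[ 0.629  0.001 -0.778]
 [ 0.778  0.     0.629]
 [ 0.001 -1.    -0.001]] [ 0.02  0.24  2.08  0.    0.82 -0.87]
```

View pics/w21.png

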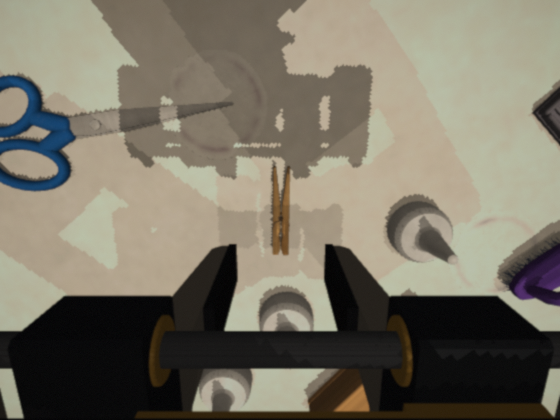

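```bash
python3 - <<'E'
from fit import *
p=pickle.load(open('w21.pkl','rb'));s=np.array([.4595,.0100])
a=unproj(p,(281,163),.010);b=unproj(p,(281,254),.010);print(a,b,np.linalg.norm(a-b))
m=(a+b)/2-np.r_[s,0.01]; print(m, 'tool x',m[:2]@[.629,.778],'tool z',m[:2]@[-.778,.629])
E
```

```text
[0.42980689 0.03481733 0.01      ] [ 0.48780849 -0.01195399  0.01      ] 0.07451001165889957
[-6.92308462e-04  1.43167112e-03  8.67361738e-18] tool x 0.0006783781082537614 tool z 0.0014391371170521302
```

Call:
play_rows(increments=[[0,0.02,0.001,0,0,0,0.5],[0,0.045,0.001,0,0,0,0.5],[0,0.07,0.001,0,0,0,0.5],[0,0.09,0.001,0,0,0,0.5],[0,0.1,0.001,0,0,0,0.5],[0,0.1035,0.001,0,0,0,0.5],[0,0.1035,0.001,0,0,0,0.5],[0,0.1035,0.001,0,0,0,0],[0,0.1035,0.001,0,0,0,0],[0,0.1035,0.001,0,0,0,0]], grip_force=20)

```text
clock: 30.57
eef_pos: [0.4591, 0.0106, 0.0146]
eef_rot: [0.638, 0.305, -0.304, -0.638]
ft_force: [1.1, 0.7, -0.1]
finger_gap: 0.309
```

Call:
play_rows(increments=[[0,0,0,0,0,0,0],[0,0,0,0,0,0,0],[0,0,0,0,0,0,0],[0,-0.005,0,0,0,0,0],[0,-0.02,0,0,0,0,0],[0,-0.045,0,0,0,0,0],[0,-0.075,0,0,0,0,0],[0,-0.1,0,0,0,0,0],[0,-0.11,0,0,0,0,0],[0,-0.11,0,0,0,0,0]])

```text
clock: 31.4
eef_pos: [0.4599, 0.0106, 0.1259]
eef_rot: [0.639, 0.306, -0.303, -0.637]
ft_force: [-0.1, -0.5, -0.7]
finger_gap: 0.161
```

```bash
python3 - <<'E'
from fit import *
im,p=wlook('w22')
E
```

```text
31.4 [0.4599 0.0106 0.1259] [-0.7777  0.6286 -0.0035] [-0.1 -0.5 -0.7] 0.161
```

View pics/w22.png

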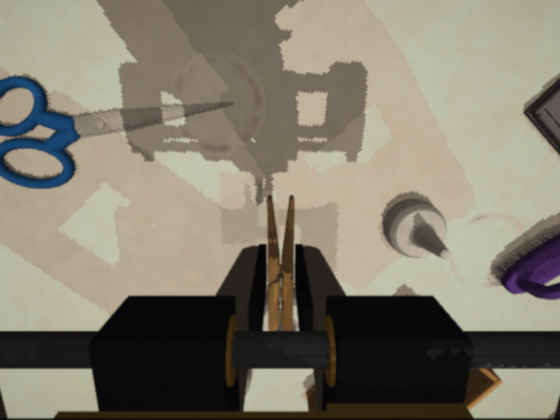

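Call:
play_rows(increments=[[0.004,0,-0.008,0,-0.05,0,0],[0.013,0,-0.026,0,-0.14,0,0],[0.025,0,-0.05,0,-0.24,0,0],[0.037,0,-0.075,0,-0.35,0,0],[0.05,0,-0.1,0,-0.46,0,0],[0.062,0,-0.125,0,-0.57,0,0],[0.074,0,-0.149,0,-0.68,0,0],[0.085,0,-0.17,0,-0.79,0,0],[0.092,0,-0.184,0,-0.86,0,0],[0.092,0,-0.184,0,-0.87,0,0]])

```text
clock: 32.28
eef_pos: [0.6609, -0.0341, 0.121]
eef_rot: [-0.449, -0.546, 0.546, 0.45]
ft_force: [-0.7, 0.6, -0.4]
finger_gap: 0.16
```

Call:
play_rows(increments=[[0,0.005,0,0,0,0,0],[0,0.01,0,0,0,0,0],[0,0.015,0,0,0,0,0],[0,0.02,0,0,0,0,0],[0,0.025,0,0,0,0,0],[0,0.03,0,0,0,0,0],[0,0.03,0,0,0,0,0],[0,0.03,0,0,0,0,0],[0,0.03,0,0,0,0,0],[0,0.03,0,0,0,0,0]])

```text
clock: 33.12
eef_pos: [0.6595, -0.0336, 0.094]
eef_rot: [0.45, 0.545, -0.545, -0.45]
ft_force: [-0.6, -0.2, 0.1]
finger_gap: 0.158
```

```bash
python3 - <<'E'
from fit import *
im,p=wlook('w23')
E
```

```text
33.1167 [ 0.6595 -0.0336  0.094 ] [-9.82e-01 -1.89e-01 -7.00e-04] [-0.6 -0.2  0.1] 0.158
```

View pics/w23.png

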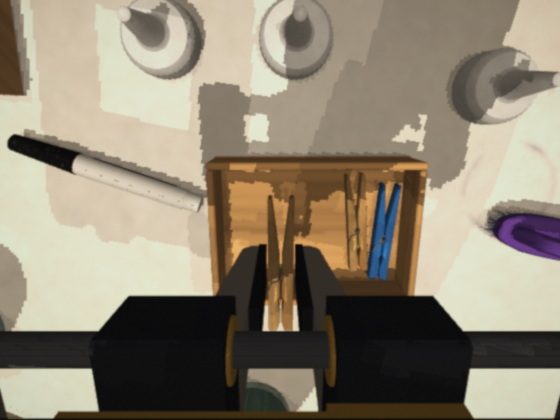

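```bash
python3 - <<'E'
from fit import *
p=pickle.load(open('w23.pkl','rb'));s=np.array([.6595,-.0336]);zx=np.array([-.982,-.189]);xx=np.array([-.189,.982])
for n,c,z in [('frontouterL',(207,159),.036),('frontouterR',(427,159),.036),('frontinner',(300,170),.036),('leftinner',(220,250),.036),('leftinner2',(219,173),.036),('rightinner',(413,173),.036),('pegfixed',(350,180),.012),('pegend',(281,197),.086)]:
    X=unproj(p,c,z)[:2]-s; print(n,'along z',(X@zx).round(4),'along x',(X@xx).round(4))
E
```

```text
frontouterL along z 0.0478 along x -0.046
frontouterR along z 0.0479 along x 0.0903
frontinner along z 0.041 along x 0.0117
leftinner along z -0.0125 along x -0.0407
leftinner2 along z 0.0391 along x -0.039
rightinner along z 0.0392 along x 0.0825
pegfixed along z 0.0304 along x 0.0481
pegend along z 0.0351 along x -0.0002
```

Call:
play_rows(increments=[[0.001,0.01,-0.001,0,0,0,0],[0.003,0.02,-0.003,0,0,0,0],[0.003,0.03,-0.003,0,0,0,0],[0.003,0.04,-0.003,0,0,0,0],[0.003,0.05,-0.003,0,0,0,0],[0.003,0.058,-0.003,0,0,0,0],[0.003,0.065,-0.003,0,0,0,0],[0.003,0.07,-0.003,0,0,0,0],[0.003,0.072,-0.003,0,0,0,0],[0.003,0.072,-0.003,0,0,0,0]])

```text
clock: 34.0
eef_pos: [0.6614, -0.03, 0.0211]
eef_rot: [-0.45, -0.545, 0.545, 0.45]
ft_force: [0.1, -0.2, -0.3]
finger_gap: 0.162
```

Call:
play_rows(increments=[[0,0,0,0,0,0,0.28],[0,0,0,0,0,0,0.28],[0,0,0,0,0,0,0.28],[0,0,0,0,0,0,0.28],[0,-0.01,0,0,0,0,0.28],[0,-0.03,0,0,0,0,0.28],[0,-0.06,0,0,0,0,0.28],[0,-0.09,0,0,0,0,0.28],[0,-0.12,0,0,0,0,0.28],[0,-0.13,0,0,0,0,0.28]])

```text
clock: 34.83
eef_pos: [0.6639, -0.0302, 0.1573]
eef_rot: [0.452, 0.547, -0.544, -0.448]
ft_force: [1.4, 0.0, 0.2]
finger_gap: 0.278
```

```bash
python3 - <<'E'
from fit import *
im,p=wlook('w24')
E
```

```text
34.8333 [ 0.6639 -0.0302  0.1573] [-0.9819 -0.1891 -0.0065] [1.4 0.  0.2] 0.278
```

View pics/w24.png

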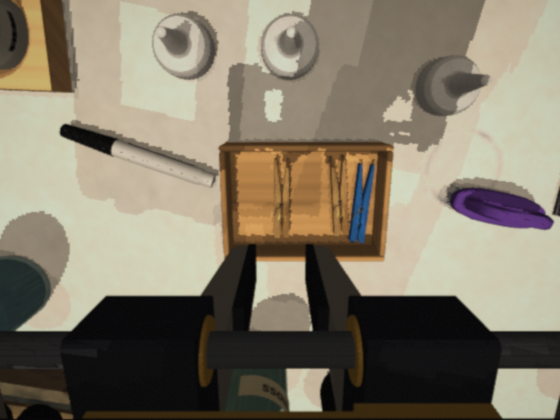

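Call:
play_rows(increments=[[0,-0.02,0.01,0,0,0,0.5],[0,-0.05,0.03,0,0,0,0.5],[0,-0.08,0.06,0,0,0,0.5],[0,-0.1,0.09,0,0,0,0.5],[0,-0.1,0.12,0,0,0,0.5],[0,-0.1,0.15,0,0,0,0.5],[0,-0.1,0.18,0,0,0,0.5],[0,-0.1,0.2,0,0,0,0.5],[0,-0.1,0.2,0,0,0,0.5],[0,-0.1,0.2,0,0,0,0.5]])

```text
clock: 35.72
eef_pos: [0.4645, -0.0679, 0.2512]
eef_rot: [-0.45, -0.545, 0.545, 0.451]
ft_force: [-0.1, 0.1, 0.3]
finger_gap: 0.5
```

```bash
python3 - <<'E'
from fit import *
im=optics.get_image('top');cv2.imwrite('pics/t1.png',im[:,:,::-1]);crop(im,110,450,130,280,2.3,'t1b')
im=optics.get_image('scene');cv2.imwrite('pics/s1.png',im[:,:,::-1]);crop(im,370,500,200,280,5,'s1b')
E
```

```text
(no output)
```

View pics/t1b.png

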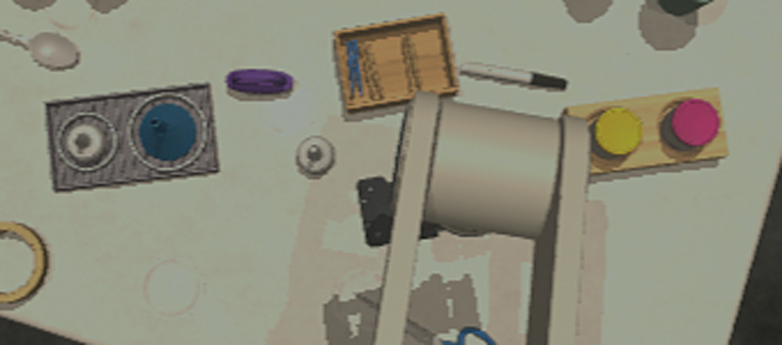

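View pics/s1.png

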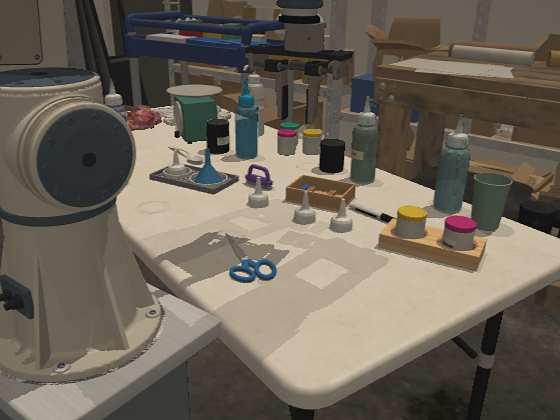

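View pics/s1b.png

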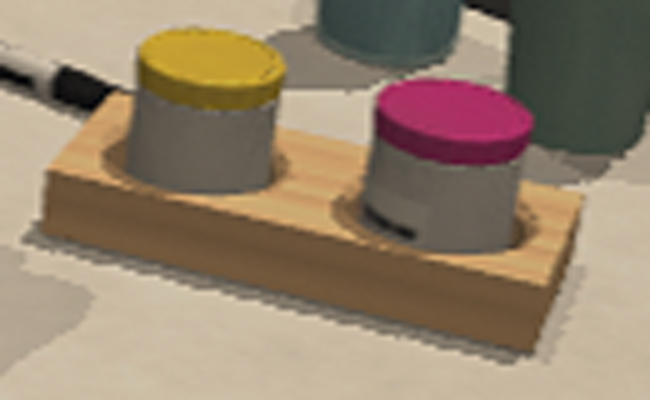

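```bash
python3 - <<'E'
from fit import *
p=cam('top');f=lambda c:(110+(c[0]+.5)/2.3-.5,130+(c[1]+.5)/2.3-.5)
fr=lambda o,ang,X:Rn.from_euler('z',-ang).apply(X-o)
blk=np.array([.5771,-.323,0]);tr=np.array([.5587,.3133,0])
for n,c,z,o,a in [('jarB',(617,131),.074,blk,.151),('jarA',(694,122),.074,blk,.151),('funnel',(168,133),.006,tr,.143),('cap',(86,142),.03,tr,.143)]:
    X=unproj(p,f(c),z);print(n,X.round(4),fr(o,a,X).round(4))
s=readout.state();print(s['clock'],np.abs(s['joint_velocities']).max())
E
```

```text
jarB [ 0.5696 -0.2764  0.074 ] [-0.0004  0.0472  0.074 ]
jarA [ 0.5824 -0.3688  0.074 ] [-0.0016 -0.0461  0.074 ]
funnel [0.5654 0.2709 0.006 ] [ 0.0006 -0.043   0.006 ]
cap [0.549  0.3661 0.03  ] [-0.002   0.0536  0.03  ]
35.8167 0.012055031867984779
```

All positions are within tolerance and nothing is touching the robot, so I'm handing in.

```bash
python3 - <<'E'
from bench import r,readout
print(r.job_done()); print(readout.state()['clock'])
E
```

```text
the job is handed in; nothing more can be done
None
the job is handed in; nothing more can be done
```

All five things are back where they belong, and I handed the job in at about 36 s of the 138 s allowed. The hand-in reported no verdict.

Last checks from the top camera, taken with the arm lifted clear:

| Item | Where it ended up | Measured x, y in the block or tray frame (mm) | Target x, y (mm) |
|---|---|---|---|
| jar_a (magenta lid) | −y well of the jar block | (−2, −46) | (0, −48) |
| jar_b (yellow lid) | +y well of the jar block | (0, 47) | (0, 48) |
| Funnel | wide seat of the tray | (1, −43) | (0, −46) |
| Cap (the one farthest right) | narrow seat of the tray | (−2, 54) | (0, 54) |

- **Jars:** both stand upright and fully down in the close-up. For jar_a, the lid height in the wrist picture also fits the seated height.
- **Peg:** it lies flat on the bare floor of the peg box, clear of the fixed pegs.
- **Nail brush and marker:** they look unmoved in the pictures. I did not measure their positions.
- **Disagreements:** the wrist and top cameras differed by 2 to 3 mm throughout. Also, the jaws closed to about 40 mm on the cap instead of the stated 48 mm, but it held and was set down squarely.

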